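Change over the filling bench: sample to the scale, risers to the gauge mark

ROBOT

A 6-joint arm with a two-finger parallel gripper is mounted at the origin on the work surface. World frame = base frame: x ahead of the robot, y to its left, z up, the work surface at z = 0. Lengths are in mm, angles in rad, forces in N, time in s.
With the tool pointing down it reaches from about 275 to 1000 mm from the base axis. Payload 8.4 kg.
Tool frame: the origin (TCP) lies at the very end of the fingers, on their centre line; the grasp point (between the pads) lies 19 mm behind it; z points along the fingers, x is the direction in which the jaws open and shut, and the axes are right-handed (so a half turn about z gives the same grasp; the last joint's range is limited). The gripper opens to 85 mm and grips with 20 to 120 N. Pads are 22 mm wide; open, the fingers measure 114 mm over their backs; the gripper's body (76 mm by 85 mm) begins 54 mm behind the grasp point. The pads swing forward as they close: fully open they stand 13 mm farther back than shut.
Start: joints at [1.2, 0.353, 1.633, -0, 1.155, -0.002], TCP at [225.309, 582.978, 231.281] pointing down, gripper open.
Joint ranges: [-2.63, 2.63], [-0.92, 2.1], [0.06, 2.66], [-1.3, 4.44], [0, 2.69], [-3.02, 3.02]. Speed limits (rad/s): [2.22, 2.22, 2.79, 3.14, 3.14, 3.14].

INTERFACE

Orientations are given as [roll, pitch, yaw] about the fixed x, y, z axes, in that order (R = Rz(yaw) Ry(pitch) Rx(roll)).
In Python, from rig import r gives the robot as it stands.
- The arm moves only by the tool arm_command, never from a script. Its argument "targets" is a list of rows, each a list of 6 numbers: the shift along the tool's x, y, z in m, then the turn, a rotation vector about the tool's x, y, z in rad. A call has 1 to 20 rows; each row shifts and turns the commanded pose from where the row before left it, along the tool's axes as they then stand; what a row does not reach is not made up. A row lasts 1/12 s, in which the tool goes at most 41.7 mm and 7.16 degrees, less where a joint would pass 70% of its speed; a pose out of reach is approached as far as the arm can. A call is refused whole if a number of a shift passes 0.0417 or a number of a turn 0.125, either way. A call with a gripper value outside its range is refused whole. "fingers" is the finger opening in m, from 0 to 0.0854, set as the call begins (left out, the last holds). The fingers move at their own pace and stop on an object; "squeeze" is the grip in N (left out, the last holds). Time passes only in rows, so rows that do not move let the fingers close. It gives the time, the measured TCP pose, the force and the opening at its end, in the units of the state.
- r.sense(): the state, without advancing time (a new reading comes with each control period).
- r.grab_frame(name): name is "scene" or "side" or "wrist"; returns a dict with "image" (384x512x3 uint8, blue, green, red), "fx", "fy", "cx", "cy" (pixels), "xyz" and "orientation" of the camera in the world. Camera axes: x right, y down, z forward; pixel columns grow to the right and rows downward; lengths in mm; the calibration is good to about 2 mm. A picture is of the moment at which its call begins. There is no depth.
- r.sign_off(): hands the job in, once; it reports no verdict.
The state is a dict: "clock": time; "qpos": joint angles; "qvel": joint speeds; "joint_efforts": joint torques, N m; "eef_pos": TCP position; "tcp_rot": TCP orientation; "contact_force": force on the tool from outside, world axes, zero at the start; "wrist_torque": the same for the moment, N m; "opening": opening from 0.0 (shut) to 1.0 (fully open).
Only numpy, scipy, OpenCV 4.12 (cv2) and the standard library are available. Lean on these libraries where they do the work, as an engineer would, in place of code of your own. Each camera call takes 0.05 s, during which the arm holds its last target.

TASK

Take the stack on the rubber mat apart: stand the sample bottle from its top upright in the middle of the scale's pan, without ever tipping it over. Of the three aluminium risers below, build on the steel filling pad, centred and square to it, the pile of two whose top comes level with the brass pointer of its height gauge; lay the one left over flat in the wooden cradle, centred between the end lips and square to it.

Things in the scene. Friction and masses are not known exactly. Their poses are not given: they have to be found in the camera images.
- bottle: Black dropper bottle that stands at the start on top of the stack, its centre within 12 mm of the top riser's (three like it stand at the far side of the bench and are not part of the job). Body a 36 mm cylinder 58 mm tall, then a 22 mm collar and a 12 mm rubber bulb; 88 mm tall in all, about 0.09 kg. Origin: centre of its underside, z up.
- riser_short: Smallest aluminium riser: block 76 mm long, 52 mm wide, 24 mm thick, 0.25 kg. At the start it is third from the bottom, under the bottle. Origin: centre of its underside; x along its length, y across its width, z up.
- riser_mid: Middle aluminium riser: plate 104 mm long, 58 mm wide, 12 mm thick, 0.19 kg. At the start it is second from the bottom. Origin: centre of its underside; x along its length, y across its width, z up.
- riser_long: Longest aluminium riser: plate 130 mm long, 64 mm wide, 18 mm thick, about 0.4 kg. At the start it lies at the bottom of the stack, on a black rubber mat 3 mm thick (160 x 90 mm). The three risers lie one upon another, long sides within 0.1 rad of one another, each shifted up to 7 mm from the one below. Origin: centre of its underside; x along its length, y across its width, z up.
- pad: Fixed steel filling pad: flat plate 10 mm thick, 180 mm (x) by 100 mm (y), with a height gauge standing at its +x end: a dark post from x = 85 to 101 mm, 30 mm wide, up to 66 mm above the bench. Origin: on the bench, under the place where the risers' centres go; the plate runs from x = -75 to +105 mm, y = -50 to +50 mm, and its top is at z = 10 mm. Risers lie with their length along its x.
- mark (a point): Tip of the gauge's brass pointer, at its upper face, which is the mark: 36 mm above the top of the pad, 68 mm from the pad's origin along the pad's +x. The pointer is 4 mm thick, 12 mm wide and points along the pad's -x.
- cradle: Fixed wooden cradle: board 190 mm (x) by 74 mm (y), 8 mm thick, with a lip 20 mm broad at each x end rising to 18 mm above the bench; 150 mm clear between the lips, the y sides open. Origin: on the bench under its centre; the riser lies on the board at z = 8 mm with its length along x.
- scale: Fixed low bench scale: grey body 155 mm (x) by 120 mm (y), display and keys at its -x end, and a rectangular steel pan 104 x 110 mm whose top is 34 mm above the bench. Origin: on the bench under the middle of the pan, which is 17.5 mm to the +x side of the middle of the grey body, z up. The pan does not yield.
There are look-alikes about, which are no part of the job. There is more than one size of the cradle; the job needs the smaller.

How it is judged (in metres and radians):
At the end, for the whole second after the job is handed in: Bottle upright on the pan, within 15 mm of its middle; short and mid risers piled flat on the pad in either order, within 13 mm of its origin and 0.2 rad, top at the mark (4 mm); long riser flat in the cradle, within 15 mm of centre and 0.2 rad; all released and at rest (horizontal distance between bottle and scale below 0.015 m and z of bottle in the frame of scale between 0.03 and 0.038 m and angle between bottle's own z axis and vertical below 0.1 rad and ((horizontal distance between each of riser_short, riser_mid and pad below 0.013 m and z of riser_short in the frame of pad between 0.006 and 0.014 m and z of riser_mid in the frame of pad between 0.03 and 0.038 m) or (horizontal distance between each of riser_mid, riser_short and pad below 0.013 m and z of riser_mid in the frame of pad between 0.006 and 0.014 m and z of riser_short in the frame of pad between 0.018 and 0.026 m)) and angle between each of riser_short, riser_mid, riser_long's own z axis and vertical below 0.08 rad and angle between the x axis of each of riser_short, riser_mid and the x axis of pad, either way round below 0.2 rad and horizontal distance between riser_long and cradle below 0.015 m and z of riser_long in the frame of cradle between 0.004 and 0.012 m and angle between the x axis of riser_long and the x axis of cradle, either way round below 0.2 rad and linear speed of each of bottle, riser_short, riser_mid, riser_long below 0.02 m/s and angular speed of each of bottle, riser_short, riser_mid, riser_long below 0.2 rad/s); the robot touches nothing.
It fails at once if the bottle was tipped over (more than 0.6 rad from upright) (angle between bottle's own z axis and vertical above 0.6 rad).
It also fails if it takes over 120 s, if anything falls off the work surface, if the arm or the gripper's body presses on something with over 40 N, if the wrist force passes 120 N, or if a joint passes its speed limit or range.

## Working session

There is one attempt and no reset: what is moved stays moved. The work goes in short steps, Python scripts to look and compute and a tool call to move; the robot and the scene stay as the last step left them, time stands still between calls to the robot, and variables do not carry over. Pictures are saved under pics/ and viewed, and the job is handed in when it is done.

Besides the shell and the picture viewer there is one more tool, called after ">>>" by a JSON object that holds its "op" and its "data". arm_command: Moves the arm, as the interface text tells. Its arguments: {"type":"object","properties":{"targets":{"type":"array"},"fingers":{"type":"number"},"squeeze":{"type":"number"}},"required":["targets"]}

```bash
ls; mkdir -p pics; python3 - <<'E'
from rig import r
import cv2
s=r.sense()
for k in s: print(k,s[k])
for n in ("scene","side","wrist"):
    f=r.grab_frame(n); cv2.imwrite(f"pics/{n}0.png",f["image"])
    print(n,{k:f[k] for k in f if k!="image"})
E
```

```text
pics
clock 0.0
qpos [ 1.19961049e+00  3.53626080e-01  1.63415215e+00  2.11296512e-05
  1.15522992e+00 -2.42493666e-03]
qvel [ 0.0029924  -0.00017881  0.00018745  0.00025236  0.00049073  0.00082236]
joint_efforts [ 3.20103791e-03 -6.05273366e+01 -3.42058754e+01  3.56296532e-04
  9.73213348e-03  1.00324638e-05]
eef_pos [225.11597431 582.51895346 230.56777113]
tcp_rot [-3.14156990e+00  1.41544374e-03  1.20202690e+00]
contact_force [-0.57874289 -0.72814338 -0.12414533]
wrist_torque [-0.02914493 -0.00280708  0.03602102]
opening 1.0012184664789188
scene {'fx': 425.1123920606894, 'fy': 425.1123920606894, 'cx': 259.30556997935923, 'cy': 185.8924680073119, 'xyz': array([1140.06452753,   45.99946343,  802.27354726]), 'orientation': array([-2.38097682,  0.01842559,  1.58377176])}
side {'fx': 353.5632682855059, 'fy': 353.5632682855059, 'cx': 256.57724039663503, 'cy': 187.86980822103817, 'xyz': array([-170.05615968, -658.63464252,  670.3249267 ]), 'orientation': array([-2.17993432,  0.01734944, -0.73019435])}
wrist {'fx': 308.5857758877792, 'fy': 308.5857758877792, 'cx': 253.97321105004028, 'cy': 183.77418114436264, 'xyz': array([162.24819639, 605.95915539, 372.91342208]), 'orientation': array([2.87066833e+00, 1.16032166e-03, 1.20146108e+00])}
```

View pics/scene0.png

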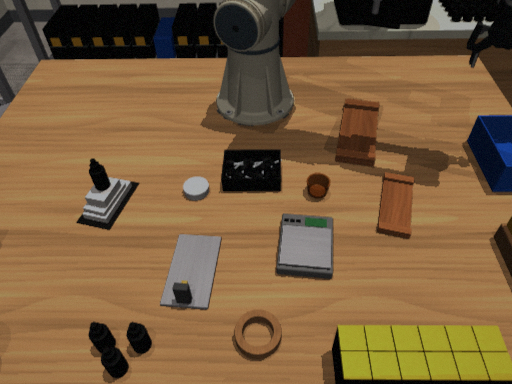

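View pics/side0.png

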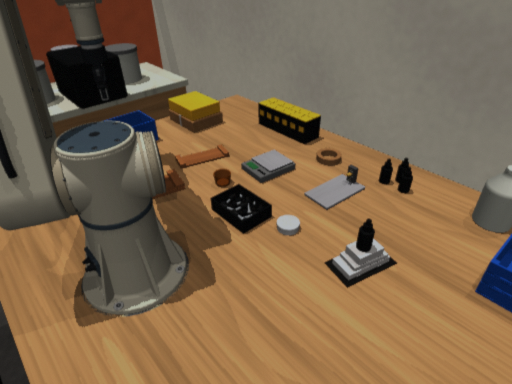

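View pics/wrist0.png

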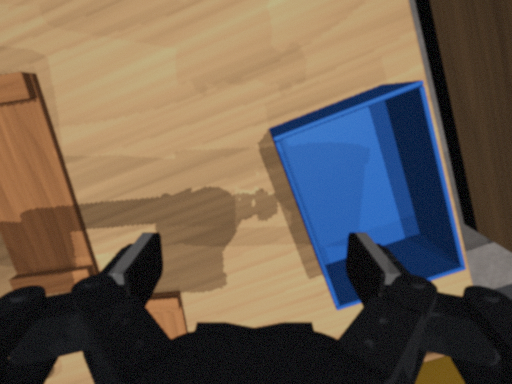

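The scene view shows the stack at about (108,203), the pad at (192,270) with its gauge at (182,292), the scale at (306,245), and two cradles at (358,131) and (395,205). Next I enlarge these areas and write the ray helpers.

```bash
cat > h.py <<'E'
import numpy as np, cv2
from scipy.spatial.transform import Rotation as Ro
from rig import r
def cam(f):
    return Ro.from_euler('xyz',f["orientation"]).as_matrix(), np.array(f["xyz"])
def ray(f,u,v,z):
    R,c=cam(f); d=R@np.array([(u-f["cx"])/f["fx"],(v-f["cy"])/f["fy"],1.0])
    return c+d*(z-c[2])/d[2]
def proj(f,p):
    R,c=cam(f); q=R.T@(np.array(p)-c); return np.array([f["cx"]+f["fx"]*q[0]/q[2], f["cy"]+f["fy"]*q[1]/q[2]])
def crop(f,box,k,name):
    u0,v0,u1,v1=box
    cv2.imwrite(name,cv2.resize(f["image"][v0:v1,u0:u1],None,fx=k,fy=k,interpolation=cv2.INTER_CUBIC))
E
python3 - <<'E'
from h import *
f=r.grab_frame("scene"); 
crop(f,(70,150,230,320),4.7 if 0 else 3.5,"pics/s1.png"); crop(f,(270,90,430,290),3,"pics/s2.png")
g=r.grab_frame("side"); crop(g,(300,150,400,290),4,"pics/d1.png"); crop(g,(140,130,300,240),4,"pics/d2.png")
print(proj(f,[0,0,0]),proj(g,[0,0,0]))
for u,v in [(348,100),(380,103),(372,165),(335,160),(384,173),(414,176),(410,236),(378,231)]: print(u,v,ray(f,u,v,18).round())
E
```

```text
[254.20322825 101.08062067] [135.94790837 271.42848556]
348 100 [ 24. 295.  18.]
380 103 [ 41. 392.  18.]
372 165 [319. 320.  18.]
335 160 [299. 224.  18.]
384 173 [349. 346.  18.]
414 176 [360. 421.  18.]
410 236 [553. 366.  18.]
378 231 [538. 297.  18.]
```

View pics/s1.png

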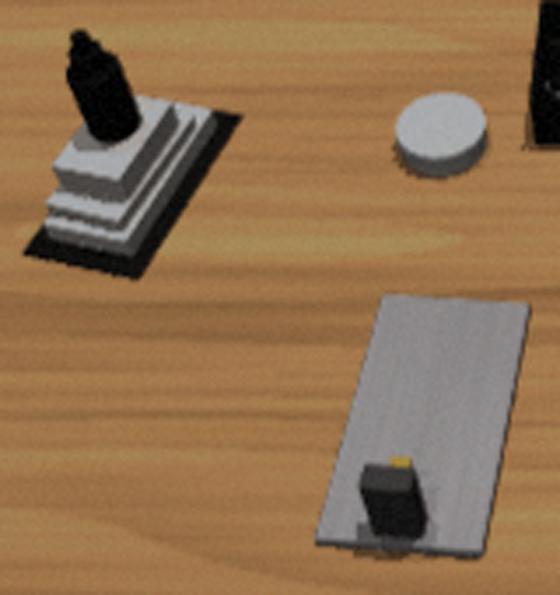

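View pics/s2.png

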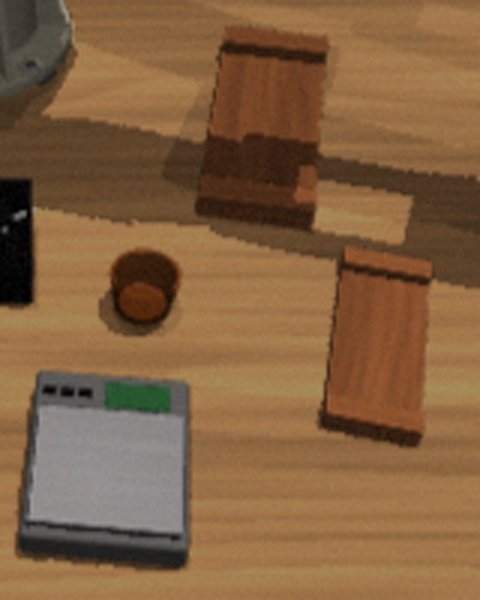

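View pics/d1.png

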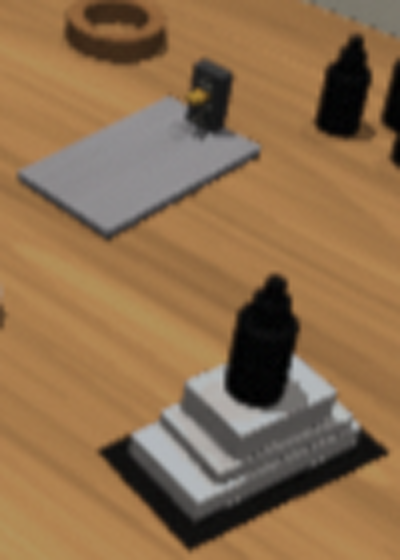

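```bash
python3 - <<'E'
from h import *
f=r.grab_frame("scene"); g=r.grab_frame("side")
def P(c,off,k,z,fr=f): return ray(fr,off[0]+(c[0]+.5)/k-.5,off[1]+(c[1]+.5)/k-.5,z)
def show(n,cs,off,k,z,fr=f):
    p=np.array([P(c,off,k,z,fr) for c in cs]); print(n,p[:,:2].round().tolist(),'mean',p.mean(0).round(1),'sides',[round(float(np.linalg.norm(p[i]-p[i-1]))) for i in range(len(p))], 'ang', np.arctan2(*(p[0]+p[1]-p[2]-p[3])[1::-1]).round(3))
show('pad',[(481,551),(317,540),(383,296),(530,303)],(70,150),3.5,10)
show('pad side',[(260,154),(168,97),(20,175),(108,236)],(300,150),4,10,g)
print('tip',P((401,459),(70,150),3.5,46),P((197,97),(300,150),4,46,g))
show('mat',[(139,279),(24,254),(110,108),(242,116)],(70,150),3.5,3)
show('matside',[(387,455),(290,360),(100,452),(190,549)],(300,150),4,3,g)
show('short top',[(123,180),(56,165),(125,95),(177,107)],(70,150),3.5,57)
show('short top side',[(336,393),(290,355),(185,388),(237,435)],(300,150),4,57,g)
print('bottle bot',P((115,138),(70,150),3.5,57),P((258,395),(300,150),4,57,g))
show('scalepan',[(181,535),(27,522),(43,404),(186,408)],(270,90),3,34)
show('cradle',[(420,436),(321,421),(344,248),(432,264)],(270,90),3,18)
E
```

```text
pad [[725.0, -80.0], [718.0, -177.0], [541.0, -164.0], [547.0, -65.0]] mean [ 632.8 -121.3   10. ] sides [179, 97, 178, 99] ang -0.079
pad side [[706.0, -186.0], [722.0, -83.0], [544.0, -73.0], [533.0, -170.0]] mean [ 626.2 -128.3   10. ] sides [174, 104, 178, 98] ang -0.073
tip [ 686.13932306 -126.55760803   46.        ] [ 690.04453292 -130.78192472   46.        ]
mat [[521.0, -335.0], [499.0, -420.0], [358.0, -399.0], [367.0, -296.0]] mean [ 436.2 -362.5    3. ] sides [159, 89, 143, 103] ang -0.2
matside [[494.0, -424.0], [524.0, -335.0], [365.0, -301.0], [344.0, -385.0]] mean [ 431.6 -361.3    3. ] sides [155, 94, 163, 87] ang -0.23
short top [[479.0, -341.0], [465.0, -391.0], [398.0, -361.0], [410.0, -321.0]] mean [ 437.9 -353.8   57. ] sides [72, 52, 73, 42] ang -0.352
short top side [[463.0, -396.0], [472.0, -358.0], [400.0, -332.0], [391.0, -376.0]] mean [ 431.4 -365.4   57. ] sides [75, 39, 76, 45] ang -0.315
bottle bot [ 439.87299866 -357.32375563   57.        ] [ 427.40848081 -365.10481688   57.        ]
scalepan [[648.0, 174.0], [637.0, 66.0], [531.0, 81.0], [535.0, 189.0]] mean [587.8 127.5  34. ] sides [114, 108, 107, 109] ang -0.133
cradle [[550.0, 366.0], [535.0, 294.0], [347.0, 347.0], [366.0, 418.0]] mean [449.5 356.5  18. ] sides [191, 74, 196, 74] ang -0.276
```

```bash
cat >> h.py <<'E'
def plan(*pts, yaw=None):
    """from the sensed pose, legs through pts (mm) in tool axes (m) at the sensed yaw, optional turn first"""
    s=r.sense(); p=np.array(s["eef_pos"]); R=Ro.from_euler('xyz',s["tcp_rot"])
    print('t',round(s["clock"],2),'tcp',p.round(1),'rot',np.round(s["tcp_rot"],3),'F',np.round(s["contact_force"],1),'open',round(s["opening"],3))
    if yaw is not None:
        T=Ro.from_euler('xyz',[np.pi,0,yaw]); print(' turn',(R.inv()*T).as_rotvec().round(4)); R=T
    for q in pts:
        q=np.array(q,float); d=R.inv().apply(q-p)/1000; n=np.linalg.norm(d)
        print(' leg',d.round(4),'len',round(n,4),'min rows',int(np.ceil(n/0.0417))); p=q
E
python3 - <<'E'
from h import *
plan((560,120,280),(440,-345,290),yaw=1.32)
E
```

```text
t 0.35 tcp [225.3 582.9 231.1] rot [-3.142  0.     1.202] F [-0.  -0.8  1.2] open 1.0
 turn [-0.      0.0004 -0.118 ]
 leg [-0.3653  0.4391 -0.0489] len 0.5733 min rows 14
 leg [-0.4802 -0.0008 -0.01  ] len 0.4803 min rows 12
```

>>> {"op": "arm_command", "data": {"targets": [[0, 0, 0, 0, 0, -0.118], [-0.0243, 0.0293, -0.0033, 0, 0, 0], [-0.0243, 0.0293, -0.0033, 0, 0, 0], [-0.0243, 0.0293, -0.0033, 0, 0, 0], [-0.0243, 0.0293, -0.0033, 0, 0, 0], [-0.0243, 0.0293, -0.0033, 0, 0, 0], [-0.0243, 0.0293, -0.0033, 0, 0, 0], [-0.0243, 0.0293, -0.0033, 0, 0, 0], [-0.0243, 0.0293, -0.0033, 0, 0, 0], [-0.0243, 0.0293, -0.0033, 0, 0, 0], [-0.0243, 0.0293, -0.0033, 0, 0, 0], [-0.0243, 0.0293, -0.0033, 0, 0, 0], [-0.0243, 0.0293, -0.0033, 0, 0, 0], [-0.0243, 0.0293, -0.0033, 0, 0, 0], [-0.0243, 0.0293, -0.0033, 0, 0, 0], [-0.0243, 0.0293, -0.0033, 0, 0, 0]]}}

```text
clock: 1.68
eef_pos: [561.4, 119.0, 281.1]
tcp_rot: [3.141, -0.0, 1.32]
contact_force: [0.3, 0.7, 0.5]
opening: 1.0
```

>>> {"op": "arm_command", "data": {"targets": [[-0.037, 0, -0.0008, 0, 0, 0], [-0.037, 0, -0.0008, 0, 0, 0], [-0.037, 0, -0.0008, 0, 0, 0], [-0.037, 0, -0.0008, 0, 0, 0], [-0.037, 0, -0.0008, 0, 0, 0], [-0.037, 0, -0.0008, 0, 0, 0], [-0.037, 0, -0.0008, 0, 0, 0], [-0.037, 0, -0.0008, 0, 0, 0], [-0.037, 0, -0.0008, 0, 0, 0], [-0.037, 0, -0.0008, 0, 0, 0], [-0.037, 0, -0.0008, 0, 0, 0], [-0.037, 0, -0.0008, 0, 0, 0], [-0.037, 0, -0.0008, 0, 0, 0], [0, 0, 0, 0, 0, 0], [0, 0, 0, 0, 0, 0]]}}

```text
clock: 2.93
eef_pos: [440.5, -346.7, 291.0]
tcp_rot: [-3.141, -0.0, 1.317]
contact_force: [0.2, -0.1, -0.3]
opening: 0.996
```

```bash
python3 - <<'E'
from h import *
plan((440,-345,290))
f=r.grab_frame("wrist"); cv2.imwrite("pics/w1.png",cv2.resize(f["image"],None,fx=1.5,fy=1.5,interpolation=cv2.INTER_CUBIC))
print(proj(f,[437,-360,57]),cam(f)[1])
E
```

```text
t 2.93 tcp [ 440.5 -346.7  291. ] rot [-3.141 -0.     1.317] F [ 0.2 -0.1 -0.3] open 0.996
 leg [ 0.0016 -0.0009  0.001 ] len 0.0021 min rows 1
[243.7404185  154.63948015] [ 375.1464384  -330.96747788  433.30333777]
```

View pics/w1.png

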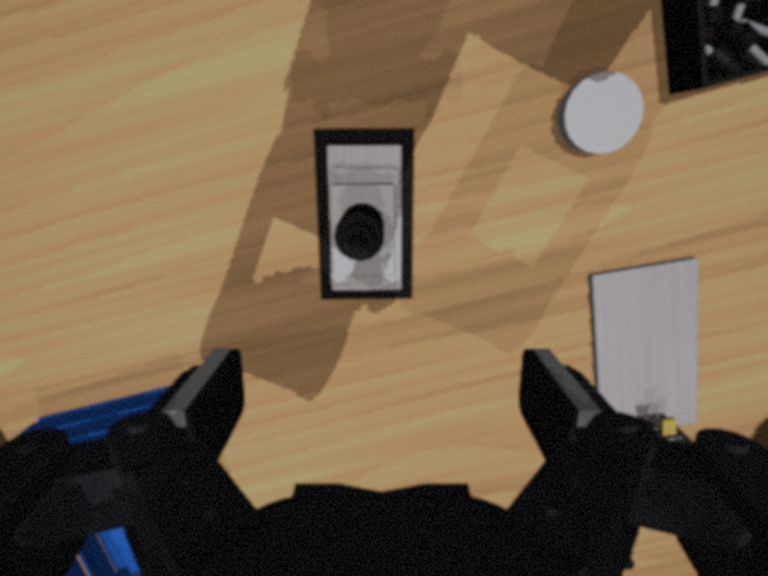

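The wrist view shows the stack at (365,215) with the bottle's dark disc at (359,231), and the pad with its brass pointer at (669,425), all in the 1.5x picture. I enlarge the stack and measure it.

```bash
python3 - <<'E'
from h import *
f=r.grab_frame("wrist"); crop(f,(200,75,290,210),5.5*0.8,"pics/w1c.png")
m=(f["image"].max(2)<45).astype(np.uint8)[95:195,222:268]
n,l,st,ce=cv2.connectedComponentsWithStats(m,connectivity=4)
for i in range(1,n):
    if st[i,4]>100: print(st[i],ce[i]+[222,95])
E
```

```text
[  1  42  31  36 875] [238.352      154.45371429]
```

View pics/w1c.png

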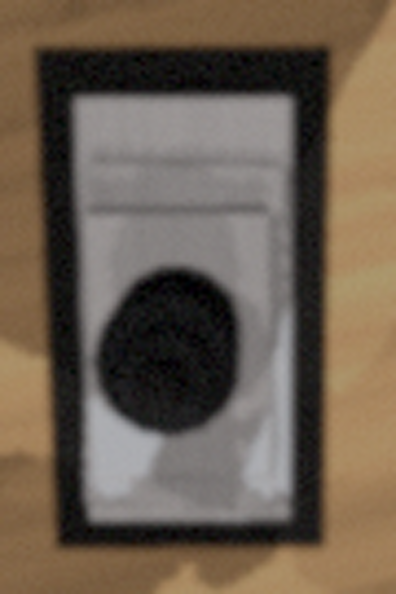

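```bash
python3 - <<'E'
from h import *
f=r.grab_frame("wrist")
print(ray(f,240,156,115), ray(f,238.4,154.5,95),ray(f,238.4,154.5,100))
k=4.4;o=(200,75)
def P(c,z): return ray(f,o[0]+(c[0]+.5)/k-.5,o[1]+(c[1]+.5)/k-.5,z)[:2].round(1)
def rect(n,cs,z):
    p=np.array([P(c,z) for c in cs]); print(n,p.tolist(),p.mean(0).round(1),[round(float(np.linalg.norm(p[i]-p[i-1])),1) for i in range(4)],'ang',np.arctan2(*(p[0]+p[1]-p[2]-p[3])[::-1]).round(3))
rect('mat',[(60,545),(324,545),(329,47),(37,50)],3)
rect('short',[(88,525),(274,525)][:2]+[(268,212),(84,212)],57)
rect('long',[(86,523),(293,521),(295,95),(73,95)],21)
# bottle axis from scene and side views: bulb tip & rows
for n in ("scene","side"):
    g=r.grab_frame(n)
    for p in [(440,-360,57),(440,-360,115),(440,-360,145)]: print(n,p,proj(g,p).round(1))
    u,v=proj(g,(440,-360,100)).astype(int); 
    cv2.imwrite(f"pics/b_{n}.png",cv2.resize(g["image"][v-45:v+45,u-45:u+45],None,fx=6,fy=6,interpolation=cv2.INTER_CUBIC)); print('off',u-45,v-45)
E
```

```text
[ 428.51599237 -357.53358233  115.        ] [ 429.76420416 -360.59491698   95.        ] [ 428.96584634 -360.13025128  100.        ]
mat [[498.2, -422.0], [520.1, -336.8], [366.6, -298.4], [345.4, -384.1]] [ 432.6 -360.3] [157.4, 88.0, 158.2, 88.3] ang -0.244
short [[479.0, -400.7], [492.5, -348.4], [405.3, -328.3], [392.8, -376.9]] [ 442.4 -363.6] [89.4, 54.0, 89.5, 50.2] ang -0.248
long [[488.1, -408.0], [503.8, -344.1], [377.5, -312.4], [361.4, -375.2]] [ 432.7 -359.9] [130.9, 65.8, 130.2, 64.8] ang -0.25
scene (440, -360, 57) [101.4 189.1]
scene (440, -360, 115) [ 94.2 172.1]
scene (440, -360, 145) [ 90.3 162.7]
off 51 131
side (440, -360, 57) [365.3 244.8]
side (440, -360, 115) [369.2 226.8]
side (440, -360, 145) [371.4 217. ]
off 323 186
```

View pics/b_scene.png

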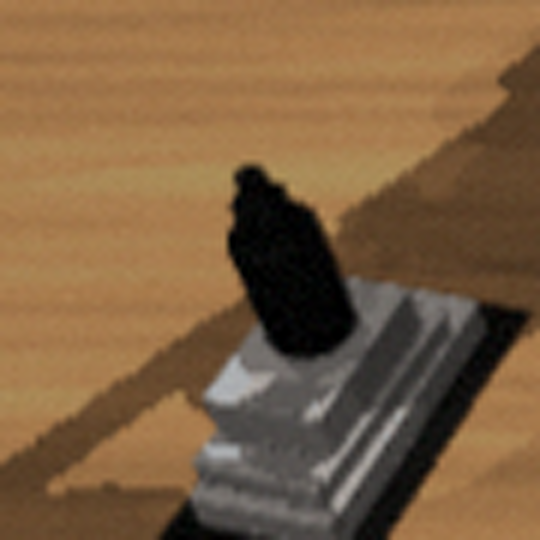

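View pics/b_side.png

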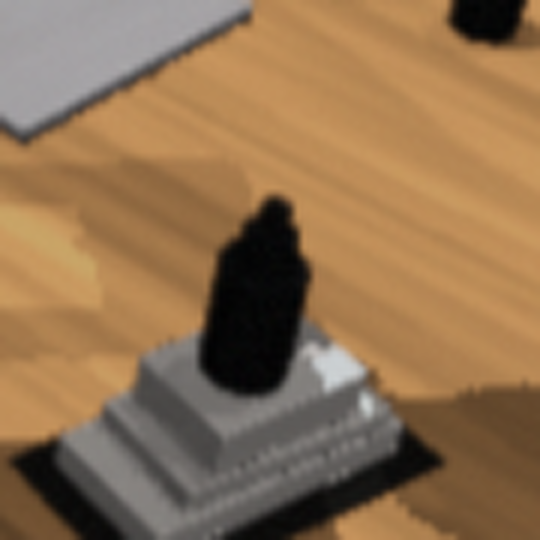

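```bash
cat >> h.py <<'E'
def tri(obs):
    A=np.zeros((3,3));b=np.zeros(3);L=[]
    for f,u,v in obs:
        R,c=cam(f); d=R@np.array([(u-f["cx"])/f["fx"],(v-f["cy"])/f["fy"],1.0]); d/=np.linalg.norm(d)
        M=np.eye(3)-np.outer(d,d); A+=M;b+=M@c; L.append((M,c))
    p=np.linalg.solve(A,b); return p.round(1),[float(np.linalg.norm(M@(p-c)).round(1)) for M,c in L]
E
python3 - <<'E'
from h import *
f=r.grab_frame("scene"); g=r.grab_frame("side")
print('bulb top',tri([(f,51+249.5/6-.4,131+172/6-.4),(g,323+277/6-.4,186+203/6-.4)]))
print('base front',ray(f,51+318/6-.4,131+358/6-.4,57),ray(g,323+245/6-.4,186+397/6-.4,57))
print('base ctr', tri([(f,51+311/6-.4,131+335/6-.4),(g,323+245/6-.4,186+374/6-.4)]))
E
```

```text
bulb top (array([ 428.3, -359.9,  144.4]), [0.8, 0.8])
base front [ 443.85212243 -353.56757655   57.        ] [ 416.54570492 -370.55069603   57.        ]
base ctr (array([ 429.3, -361.6,   54.9]), [0.6, 0.6])
```

```bash
python3 - <<'E'
from h import *
plan((428.7,-360,240),(428.7,-360,84),yaw=1.32)
E
```

```text
t 3.28 tcp [ 441.6 -344.2  291.3] rot [ 3.141 -0.     1.322] F [ 0.2  0.2 -0.2] open 1.0
 turn [ 0.0001 -0.      0.0016]
 leg [-0.0185 -0.0086  0.0513] len 0.0552 min rows 2
 leg [ 0.    -0.     0.156] len 0.156 min rows 4
```

>>> {"op": "arm_command", "data": {"targets": [[-0.0062, -0.0029, 0.017, 0, 0, 0], [-0.0062, -0.0029, 0.017, 0, 0, 0], [-0.0062, -0.0029, 0.017, 0, 0, 0], [0, 0, 0, 0, 0, 0], [0, 0, 0, 0, 0, 0], [0, 0, 0, 0, 0, 0]]}}

```text
clock: 3.78
eef_pos: [428.9, -360.8, 241.1]
tcp_rot: [3.141, 0.0, 1.32]
contact_force: [0.7, 0.4, 1.0]
opening: 0.998
```

```bash
python3 - <<'E'
from h import *
plan((428.7,-360,240),(428.7,-360,84))
f=r.grab_frame("wrist"); cv2.imwrite("pics/w2.png",f["image"]); print(proj(f,(428.7,-360,115)))
E
```

```text
t 3.78 tcp [ 428.9 -360.8  241.1] rot [3.141 0.    1.32 ] F [0.7 0.4 1. ] open 0.998
 leg [ 0.0008 -0.0004  0.0011] len 0.0014 min rows 1
 leg [ 0.00e+00 -1.00e-04  1.56e-01] len 0.156 min rows 4
[256.12645143 175.34677791]
```

View pics/w2.png

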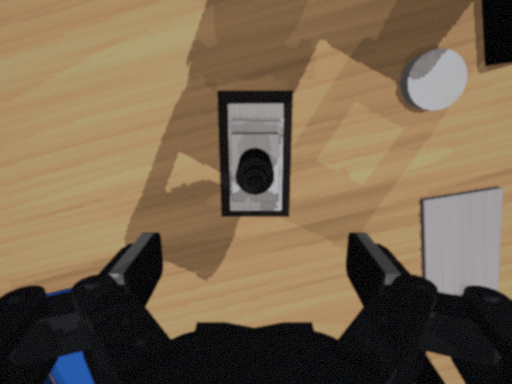

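The bottle's disc at (255,173) sits midway between the fingers at u = 256, so I go down.

>>> {"op": "arm_command", "data": {"targets": [[0, 0, 0.03, 0, 0, 0], [0, 0, 0.03, 0, 0, 0], [0, 0, 0.03, 0, 0, 0], [0, 0, 0.03, 0, 0, 0], [0, 0, 0.02, 0, 0, 0], [0, 0, 0.016, 0, 0, 0], [0, 0, 0, 0, 0, 0], [0, 0, 0, 0, 0, 0]]}}

```text
clock: 4.5
eef_pos: [428.6, -360.9, 84.6]
tcp_rot: [-3.141, -0.0, 1.32]
contact_force: [-0.0, -0.6, -0.0]
opening: 1.002
```

>>> {"op": "arm_command", "data": {"targets": [[0, 0, 0, 0, 0, 0], [0, 0, 0, 0, 0, 0], [0, 0, 0, 0, 0, 0], [0, 0, 0, 0, 0, 0], [0, 0, 0, 0, 0, 0], [0, 0, 0, 0, 0, 0], [0, 0, 0, 0, 0, 0], [0, 0, 0, 0, 0, 0]], "fingers": 0.03, "squeeze": 30}}

```text
clock: 5.17
eef_pos: [428.7, -361.4, 85.2]
tcp_rot: [3.14, 0.001, 1.32]
contact_force: [0.0, 1.4, 6.5]
opening: 0.412
```

```bash
python3 - <<'E'
from h import *
plan()
f=r.grab_frame("wrist"); cv2.imwrite("pics/w3.png",f["image"])
g=r.grab_frame("side"); crop(g,(310,170,430,290),5,"pics/d3.png")
E
```

```text
t 5.17 tcp [ 428.7 -361.4   85.2] rot [3.14e+00 1.00e-03 1.32e+00] F [0.  1.4 6.5] open 0.412
```

View pics/w3.png

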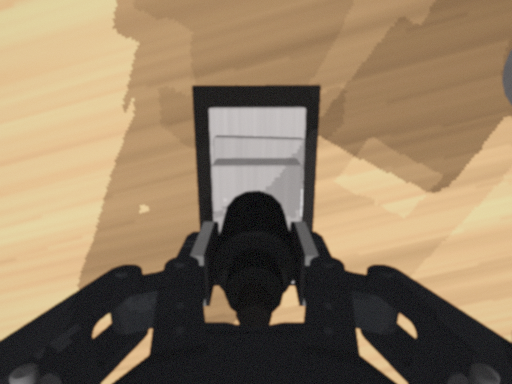

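View pics/d3.png

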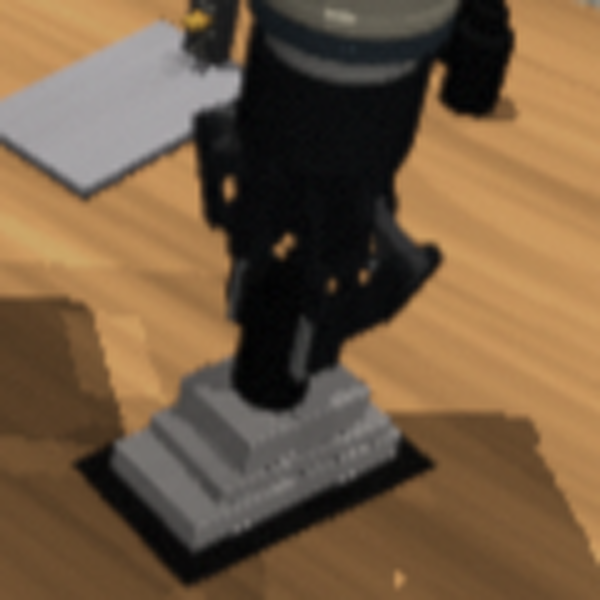

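Gripped: the opening is 0.412, about 35 mm, and the bottle is upright. I lift it and carry it towards the scale.

>>> {"op": "arm_command", "data": {"targets": [[0, 0, -0.005, 0, 0, 0], [0, 0, -0.01, 0, 0, 0], [0, 0, -0.02, 0, 0, 0], [0, 0, -0.03, 0, 0, 0], [0, 0, -0.03, 0, 0, 0], [0, 0, -0.03, 0, 0, 0], [0, 0, -0.025, 0, 0, 0], [0, 0, -0.015, 0, 0, 0], [0, 0, -0.01, 0, 0, 0], [0, 0, 0, 0, 0, 0]]}}

```text
clock: 6.1
eef_pos: [428.9, -361.7, 262.0]
tcp_rot: [3.138, 0.002, 1.32]
contact_force: [-0.5, 0.3, -0.9]
opening: 0.413
```

```bash
python3 - <<'E'
from h import *
plan((615,110,260))
f=r.grab_frame("wrist"); cv2.imwrite("pics/w4.png",cv2.resize(f["image"],None,fx=1.5,fy=1.5,interpolation=cv2.INTER_CUBIC))
E
```

```text
t 6.1 tcp [ 428.9 -361.7  262. ] rot [3.138e+00 2.000e-03 1.320e+00] F [-0.5  0.3 -0.9] open 0.413
 leg [0.5031 0.0631 0.0013] len 0.507 min rows 13
```

View pics/w4.png

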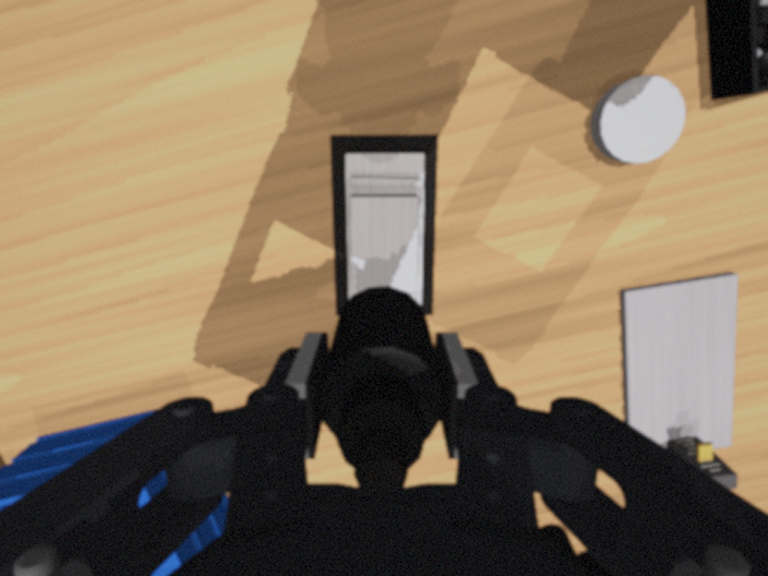

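>>> {"op": "arm_command", "data": {"targets": [[0.012, 0.0015, 0, 0, 0, 0], [0.022, 0.0028, 0, 0, 0, 0], [0.032, 0.004, 0, 0, 0, 0], [0.032, 0.004, 0, 0, 0, 0], [0.032, 0.004, 0, 0, 0, 0], [0.032, 0.004, 0, 0, 0, 0], [0.032, 0.004, 0, 0, 0, 0], [0.032, 0.004, 0, 0, 0, 0], [0.032, 0.004, 0, 0, 0, 0], [0.032, 0.004, 0, 0, 0, 0], [0.032, 0.004, 0, 0, 0, 0], [0.032, 0.004, 0, 0, 0, 0], [0.032, 0.004, 0, 0, 0, 0], [0.032, 0.004, 0, 0, 0, 0], [0.032, 0.004, 0, 0, 0, 0], [0.03, 0.0038, 0, 0, 0, 0], [0.017, 0.0021, 0, 0, 0, 0], [0.006, 0.0008, 0, 0, 0, 0], [0, 0, 0, 0, 0, 0], [0, 0, 0, 0, 0, 0]]}}

```text
clock: 7.82
eef_pos: [613.2, 110.1, 258.2]
tcp_rot: [-3.14, 0.001, 1.32]
contact_force: [0.9, 0.1, 0.1]
opening: 0.415
```

```bash
python3 - <<'E'
from h import *
plan((587.8,127.5,100))
f=r.grab_frame("wrist"); cv2.imwrite("pics/w5.png",cv2.resize(f["image"],None,fx=1.5,fy=1.5,interpolation=cv2.INTER_CUBIC))
print(proj(f,(587.8,127.5,34))*1.5)
E
```

```text
t 7.82 tcp [613.2 110.1 258.2] rot [-3.14e+00  1.00e-03  1.32e+00] F [0.9 0.1 0.1] open 0.415
 leg [ 0.0108 -0.0287  0.1583] len 0.1612 min rows 4
[396.17190656 198.16034826]
```

View pics/w5.png

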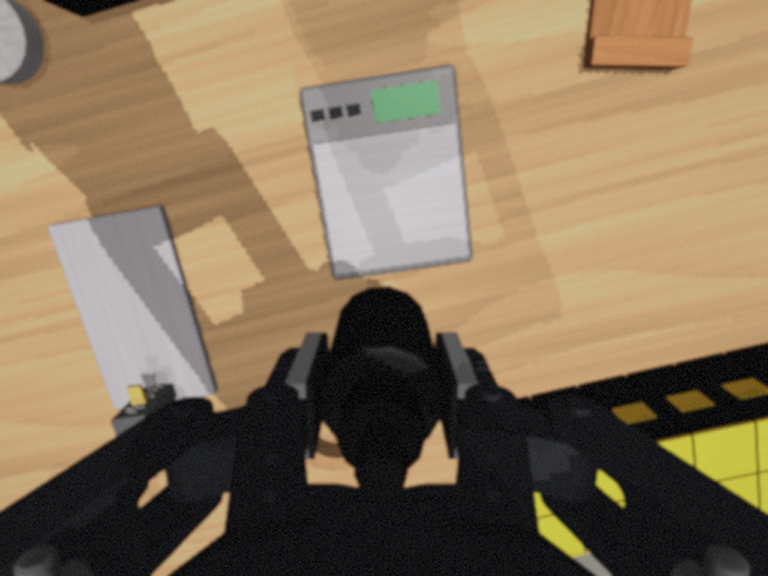

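The scale lies unobstructed, with pan corners near (313,144), (458,124), (470,258) and (335,276) in the 1.5x picture. The pad (130,310) and part of the small cradle are also in view.

```bash
python3 - <<'E'
from h import *
f=r.grab_frame("wrist"); crop(f,(190,35,330,195),4,"pics/w5c.png")
E
```

```text
(no output)
```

View pics/w5c.png

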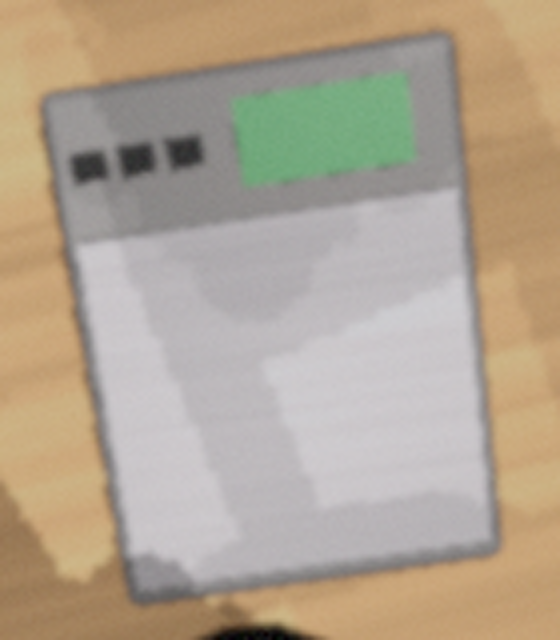

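```bash
cat >> h.py <<'E'
def rect(f,o,k,cs,z,n=''):
    p=np.array([ray(f,o[0]+(c[0]+.5)/k-.5,o[1]+(c[1]+.5)/k-.5,z)[:2] for c in cs]); print(n,p.round(1).tolist(),'mean',p.mean(0).round(1),'sides',[round(float(np.linalg.norm(p[i]-p[i-1])),1) for i in range(4)],'ang',np.arctan2(*(p[0]+p[1]-p[2]-p[3])[::-1]).round(3))
    return p
E
python3 - <<'E'
from h import *
f=r.grab_frame("wrist")
rect(f,(190,35),4,[(135,593),(493,543),(460,187),(80,243)],34,'pan')
rect(f,(190,35),4,[(135,603),(495,552),(452,32),(44,100)],30,'body')
plan((588,127,100))
E
```

```text
pan [[636.0, 63.2], [648.1, 173.3], [544.5, 184.9], [532.3, 76.6]] mean [590.2 124.5] sides [104.6, 110.7, 104.2, 109.1] ang -0.12
body [[640.1, 61.7], [652.1, 173.9], [504.0, 191.9], [492.6, 77.3]] mean [572.2 126.2] sides [148.3, 112.8, 149.2, 115.2] ang -0.113
t 7.97 tcp [613.6 109.3 259.1] rot [-3.141e+00  1.000e-03  1.319e+00] F [ 1.3 -0.6 -1.7] open 0.412
 leg [ 0.0108 -0.0291  0.1591] len 0.1621 min rows 4
```

>>> {"op": "arm_command", "data": {"targets": [[0.0012, -0.0033, 0.005, 0, 0, 0], [0.0012, -0.0033, 0.015, 0, 0, 0], [0.0012, -0.0033, 0.02, 0, 0, 0], [0.0012, -0.0033, 0.02, 0, 0, 0], [0.0012, -0.0033, 0.02, 0, 0, 0], [0.0012, -0.0033, 0.02, 0, 0, 0], [0.0012, -0.0033, 0.02, 0, 0, 0], [0.0012, -0.0033, 0.02, 0, 0, 0], [0, 0, 0.019, 0, 0, 0], [0, 0, 0.015, 0, 0, 0], [0, 0, 0.01, 0, 0, 0], [0, 0, 0.005, 0, 0, 0], [0, 0, 0.003, 0, 0, 0], [0, 0, 0, 0, 0, 0], [0, 0, 0, 0, 0, 0]]}}

```text
clock: 9.22
eef_pos: [591.4, 126.5, 67.9]
tcp_rot: [3.141, -0.0, 1.32]
contact_force: [0.3, -0.0, -1.2]
opening: 0.416
```

```bash
python3 - <<'E'
from h import *
plan((590,125.5,62))
f=r.grab_frame("scene"); crop(f,(260,190,360,290),5,"pics/s6.png")
g=r.grab_frame("side"); crop(g,(220,110,320,210),5,"pics/d6.png")
E
```

```text
t 9.22 tcp [591.4 126.5  67.9] rot [ 3.141 -0.     1.32 ] F [ 0.3 -0.  -1.2] open 0.416
 leg [-0.0013 -0.0011  0.0059] len 0.0061 min rows 1
```

View pics/s6.png

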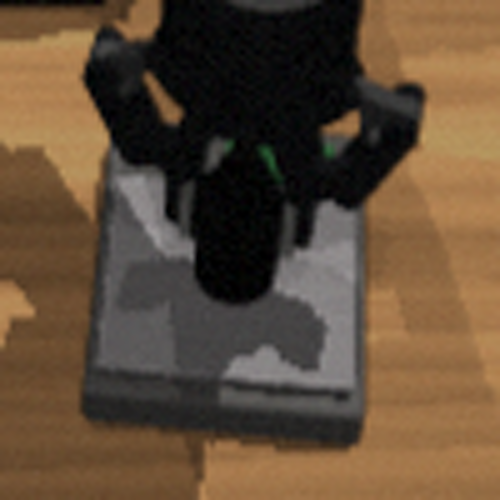

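View pics/d6.png

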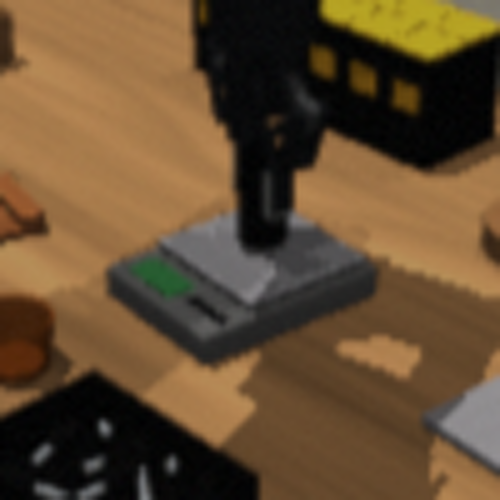

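Both views show the bottle over the middle of the pan, so I lower it in small steps.

>>> {"op": "arm_command", "data": {"targets": [[0, 0, 0.002, 0, 0, 0], [0, 0, 0.0015, 0, 0, 0], [0, 0, 0.001, 0, 0, 0], [0, 0, 0, 0, 0, 0]]}}

```text
clock: 9.65
eef_pos: [590.7, 126.5, 62.5]
tcp_rot: [-3.141, 0.0, 1.32]
contact_force: [0.7, 0.1, -1.7]
opening: 0.414
```

>>> {"op": "arm_command", "data": {"targets": [[0, 0, 0.001, 0, 0, 0], [0, 0, 0, 0, 0, 0]]}}

```text
clock: 9.82
eef_pos: [590.9, 126.5, 62.3]
tcp_rot: [3.142, -0.0, 1.32]
contact_force: [-2.7, -1.1, 7.0]
opening: 0.412
```

>>> {"op": "arm_command", "data": {"targets": [[0, 0, 0.001, 0, 0, 0], [0, 0, 0, 0, 0, 0]]}}

```text
clock: 9.98
eef_pos: [591.0, 126.6, 62.2]
tcp_rot: [3.141, -0.0, 1.32]
contact_force: [-5.3, -1.3, 16.7]
opening: 0.409
```

Contact shows as 17 N. I back off 1.5 mm and open the fingers.

>>> {"op": "arm_command", "data": {"targets": [[0, 0, -0.0015, 0, 0, 0], [0, 0, 0, 0, 0, 0]]}}

```text
clock: 10.15
eef_pos: [591.1, 126.5, 62.6]
tcp_rot: [3.141, -0.0, 1.32]
contact_force: [-0.1, -0.4, -0.8]
opening: 0.407
```

>>> {"op": "arm_command", "data": {"targets": [[0, 0, 0, 0, 0, 0], [0, 0, 0, 0, 0, 0], [0, 0, 0, 0, 0, 0], [0, 0, 0, 0, 0, 0], [0, 0, 0, 0, 0, 0], [0, 0, 0, 0, 0, 0], [0, 0, 0, 0, 0, 0], [0, 0, 0, 0, 0, 0]], "fingers": 0.0854}}

```text
clock: 10.82
eef_pos: [590.8, 126.5, 62.1]
tcp_rot: [-3.142, 0.0, 1.32]
contact_force: [-0.3, 0.2, 0.1]
opening: 0.996
```

```bash
python3 - <<'E'
from h import *
plan()
f=r.grab_frame("wrist"); cv2.imwrite("pics/w7.png",f["image"])
E
```

```text
t 10.82 tcp [590.8 126.5  62.1] rot [-3.142  0.     1.32 ] F [-0.3  0.2  0.1] open 0.996
```

View pics/w7.png

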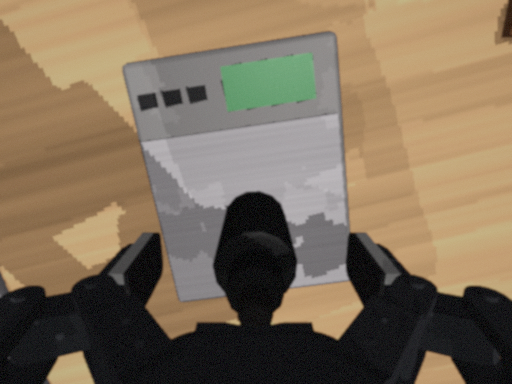

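The bottle stands free at about (255,250) between the open fingers. I rise straight up and look over the pad on the way back.

>>> {"op": "arm_command", "data": {"targets": [[0, 0, -0.01, 0, 0, 0], [0, 0, -0.02, 0, 0, 0], [0, 0, -0.035, 0, 0, 0], [0, 0, -0.04, 0, 0, 0], [0, 0, -0.04, 0, 0, 0], [0, 0, -0.04, 0, 0, 0], [0, 0, -0.025, 0, 0, 0], [0, 0, 0, 0, 0, 0]]}}

```text
clock: 11.53
eef_pos: [593.7, 127.1, 279.8]
tcp_rot: [3.132, -0.005, 1.32]
contact_force: [0.9, 0.3, -0.8]
opening: 0.998
```

```bash
python3 - <<'E'
from h import *
plan((630,-130,290))
f=r.grab_frame("scene"); crop(f,(260,170,360,290),5,"pics/s8.png")
w=r.grab_frame("wrist"); cv2.imwrite("pics/w8.png",w["image"])
E
```

```text
t 11.53 tcp [593.7 127.1 279.8] rot [ 3.132 -0.005  1.32 ] F [ 0.9  0.3 -0.8] open 0.998
 leg [-0.24    0.099  -0.0104] len 0.2598 min rows 7
```

View pics/s8.png

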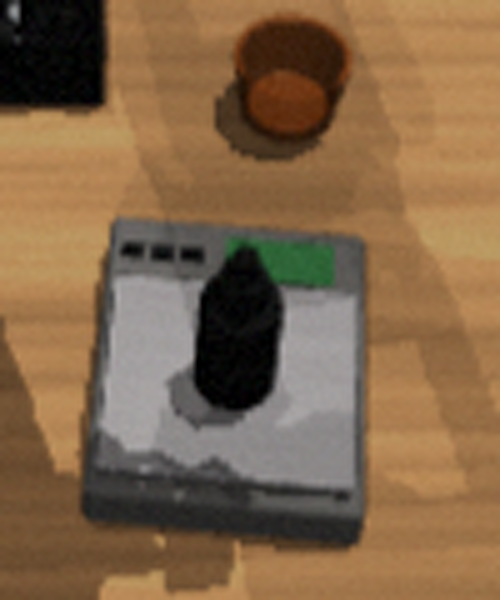

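View pics/w8.png

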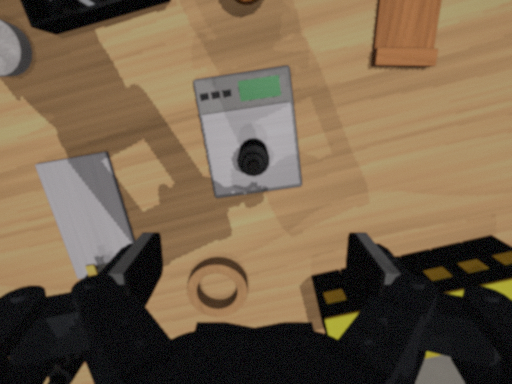

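The bottle stands upright at about the pan's middle. Now to the pad.

>>> {"op": "arm_command", "data": {"targets": [[-0.015, 0.006, 0, 0, 0, 0], [-0.03, 0.0125, -0.001, 0, 0, 0], [-0.03, 0.0125, -0.001, 0, 0, 0], [-0.03, 0.0125, -0.002, 0, 0, 0], [-0.03, 0.0125, -0.002, 0, 0, 0], [-0.03, 0.0125, -0.002, 0, 0, 0], [-0.03, 0.0125, -0.002, 0, 0, 0], [-0.03, 0.0125, 0, 0, 0, 0], [-0.015, 0.006, 0, 0, 0, 0], [0, 0, 0, 0, 0, 0], [0, 0, 0, 0, 0, 0]]}}

```text
clock: 12.55
eef_pos: [626.9, -130.9, 280.8]
tcp_rot: [-3.139, -0.0, 1.318]
contact_force: [0.6, -0.0, -0.1]
opening: 1.001
```

```bash
python3 - <<'E'
from h import *
plan((430,-345,290))
w=r.grab_frame("wrist"); cv2.imwrite("pics/w9.png",w["image"]); u,v=proj(w,(632,-124,10)).astype(int); print(u,v)
crop(w,(u-70,v-80,u+90,v+100),3.3,"pics/w9c.png")
E
```

```text
t 12.55 tcp [ 626.9 -130.9  280.8] rot [-3.139 -0.     1.318] F [ 0.6 -0.  -0.1] open 1.001
 leg [-0.2565 -0.1372 -0.009 ] len 0.291 min rows 7
260 152
```

View pics/w9c.png

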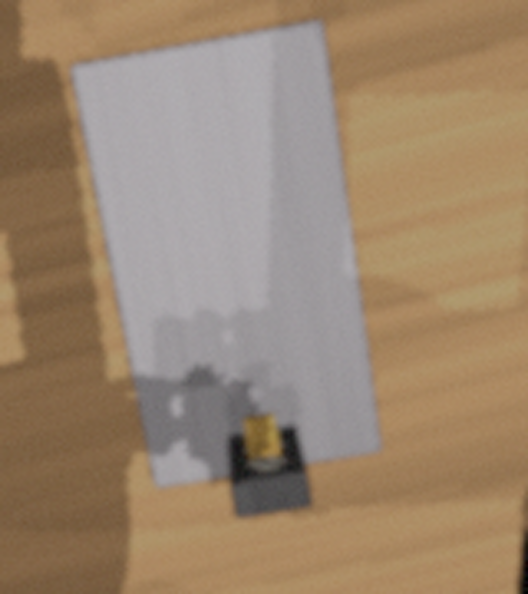

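```bash
python3 - <<'E'
from h import *
w=r.grab_frame("wrist"); o=(190,72)
p=rect(w,o,3.3,[(157,487),(378,447),(323,20),(75,64)],10,'pad')
a=np.arctan2(*(p[0]+p[1]-p[2]-p[3])[::-1])
e=np.array([np.cos(a),np.sin(a)])
print('origin',p.mean(0)-15*e)
t=ray(w,o[0]+263/3.3-.3,o[1]+414/3.3-.3,46); print('tip',t,'origin from tip',t[:2]-68*e)
E
```

```text
pad [[717.3, -179.1], [723.3, -82.2], [547.6, -66.6], [539.4, -163.6]] mean [ 631.9 -122.8] sides [178.7, 97.1, 176.4, 97.4] ang -0.088
origin [ 616.95597743 -121.52418048]
tip [ 684.82815989 -125.45291022   46.        ] origin from tip [ 617.08950154 -119.49689104]
```

Pad origin is about (617,-121) at -0.086 rad, and the plate edges and the pointer tip agree on it. Now back to the stack.

>>> {"op": "arm_command", "data": {"targets": [[-0.013, -0.007, 0, 0, 0, 0], [-0.028, -0.015, -0.001, 0, 0, 0], [-0.028, -0.015, -0.001, 0, 0, 0], [-0.028, -0.015, -0.001, 0, 0, 0], [-0.028, -0.015, -0.001, 0, 0, 0], [-0.028, -0.015, -0.001, 0, 0, 0], [-0.028, -0.015, -0.001, 0, 0, 0], [-0.028, -0.015, -0.001, 0, 0, 0], [-0.028, -0.015, -0.001, 0, 0, 0], [-0.013, -0.007, 0, 0, 0, 0], [-0.0065, -0.0032, 0, 0, 0, 0], [0, 0, 0, 0, 0, 0], [0, 0, 0, 0, 0, 0]]}}

```text
clock: 13.73
eef_pos: [431.3, -344.4, 290.2]
tcp_rot: [3.141, -0.0, 1.32]
contact_force: [0.9, -0.4, -0.0]
opening: 1.003
```

```bash
python3 - <<'E'
from h import *
plan()
w=r.grab_frame("wrist"); u,v=proj(w,(433,-361,40)).astype(int); print(u,v)
crop(w,(u-50,v-75,u+50,v+75),4,"pics/w10c.png")
g=r.grab_frame("side"); crop(g,(310,220,400,290),6,"pics/d10.png")
E
```

```text
t 13.73 tcp [ 431.3 -344.4  290.2] rot [ 3.141 -0.     1.32 ] F [ 0.9 -0.4 -0. ] open 1.003
242 156
```

View pics/w10c.png

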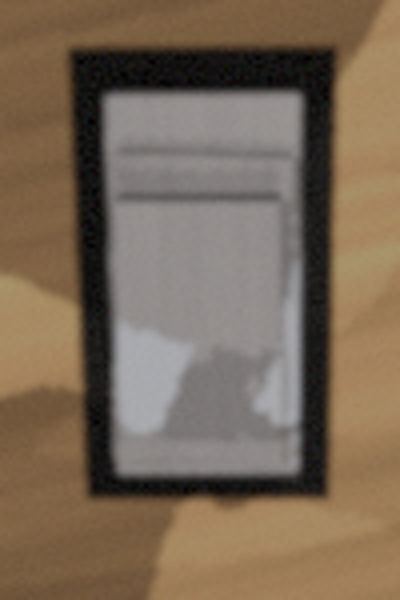

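View pics/d10.png

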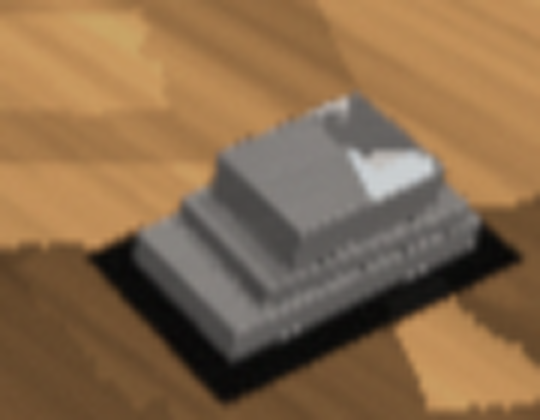

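```bash
python3 - <<'E'
from h import *
w=r.grab_frame("wrist"); o=(192,81)
rect(w,o,4,[(117,437),(284,436),(279,203),(113,203)],57,'short')
rect(w,o,4,[(117,478),(300,474),(303,92),(103,92)],21,'long')
a=[ray(w,o[0]+u/4-.4,o[1]+v/4-.4,33)[:2].round(1) for u,v in [(119,151),(293,155)]]; print('mid -x edge',a, np.linalg.norm(a[0]-a[1]),np.mean(a,0))
g=r.grab_frame("side")
rect(g,(310,220),6,[(300,237),(438,172),(355,93),(217,157)],57,'short side')
E
```

```text
short [[464.9, -397.0], [477.7, -345.5], [406.2, -329.4], [393.8, -377.9]] mean [ 435.6 -362.4] sides [73.6, 53.0, 73.3, 50.0] ang -0.242
long [[488.8, -407.7], [503.3, -345.1], [377.5, -313.4], [361.5, -375.9]] mean [ 432.7 -360.5] sides [131.2, 64.2, 129.7, 64.5] ang -0.245
mid -x edge [array([ 380.3, -374.7]), array([ 395.1, -321.5])] 55.22028612747311 [ 387.7 -348.1]
short side [[389.9, -378.2], [460.2, -395.0], [475.9, -345.8], [402.4, -329.6]] mean [ 432.1 -362.2] sides [50.1, 72.3, 51.6, 75.3] ang -1.852
```

>>> {"op": "arm_command", "data": {"targets": [[-0.0056, 0.0025, 0.015, 0, 0, 0], [-0.0056, 0.0025, 0.03, 0, 0, 0], [-0.0056, 0.0024, 0.035, 0, 0, 0], [0, 0, 0.035, 0, 0, 0], [0, 0, 0.035, 0, 0, 0], [0, 0, 0.03, 0, 0, 0], [0, 0, 0.02, 0, 0, 0], [0, 0, 0.01, 0, 0, 0], [0, 0, 0.005, 0, 0, 0], [0, 0, 0, 0, 0, 0], [0, 0, 0, 0, 0, 0]]}}

```text
clock: 14.85
eef_pos: [435.0, -363.6, 76.2]
tcp_rot: [3.14, 0.001, 1.32]
contact_force: [0.1, 0.4, -0.8]
opening: 1.002
```

```bash
python3 - <<'E'
from h import *
plan((434.3,-362.3,32))
w=r.grab_frame("wrist"); cv2.imwrite("pics/w11.png",w["image"])
E
```

```text
t 14.85 tcp [ 435.  -363.6   76.2] rot [3.14e+00 1.00e-03 1.32e+00] F [ 0.1  0.4 -0.8] open 1.002
 leg [ 0.0011 -0.001   0.0442] len 0.0442 min rows 2
```

View pics/w11.png

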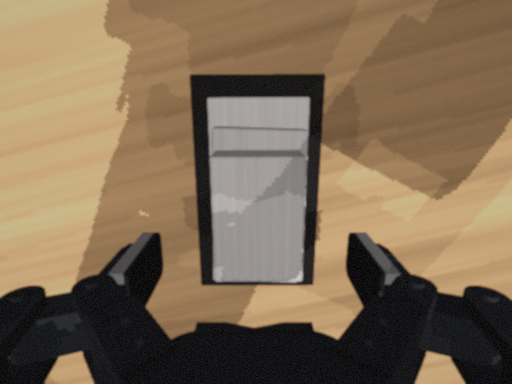

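The short riser, at u = 211-305, lies between the fingers and in line with them. Down to TCP z = 32.

>>> {"op": "arm_command", "data": {"targets": [[0.001, 0, 0.015, 0, 0, 0], [0, 0, 0.015, 0, 0, 0], [0, 0, 0.01, 0, 0, 0], [0, 0, 0.004, 0, 0, 0], [0, 0, 0, 0, 0, 0], [0, 0, 0, 0, 0, 0]]}}

```text
clock: 15.4
eef_pos: [434.7, -362.6, 31.8]
tcp_rot: [3.141, 0.0, 1.32]
contact_force: [-0.4, 0.5, -0.2]
opening: 1.0
```

>>> {"op": "arm_command", "data": {"targets": [[0, 0, 0, 0, 0, 0], [0, 0, 0, 0, 0, 0], [0, 0, 0, 0, 0, 0], [0, 0, 0, 0, 0, 0], [0, 0, 0, 0, 0, 0], [0, 0, 0, 0, 0, 0]], "fingers": 0.046, "squeeze": 50}}

```text
clock: 15.9
eef_pos: [434.8, -362.6, 32.0]
tcp_rot: [3.141, 0.001, 1.32]
contact_force: [-1.6, 1.7, 6.8]
opening: 0.598
```

```bash
python3 - <<'E'
from h import *
plan()
w=r.grab_frame("wrist"); cv2.imwrite("pics/w12.png",w["image"])
g=r.grab_frame("side"); crop(g,(300,180,410,290),5,"pics/d12.png")
E
```

```text
t 15.9 tcp [ 434.8 -362.6   32. ] rot [3.141e+00 1.000e-03 1.320e+00] F [-1.6  1.7  6.8] open 0.598
```

View pics/w12.png

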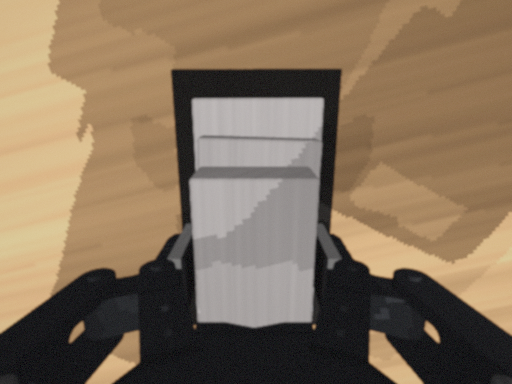

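View pics/d12.png

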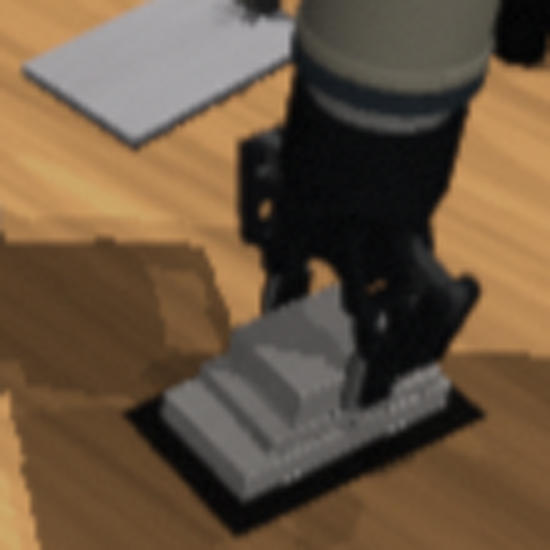

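The short riser is held at an opening of 51 mm, square in the jaws with its near top edge at v = 178. I check where its centre lies relative to the TCP before lifting.

```bash
python3 - <<'E'
from h import *
w=r.grab_frame("wrist"); s=r.sense(); y=s["tcp_rot"][2]; ty=np.array([np.sin(y),-np.cos(y)]);tx=np.array([np.cos(y),np.sin(y)])
for u,v in [(191,178),(319,178)]:
    p=ray(w,u,v,57)[:2]-s["eef_pos"][:2]; print('edge rel tcp: along',p@ty,'across',p@tx)
for u,v in [(200,136),(321,139)]:
    p=ray(w,u,v,33)[:2]; q=p-s["eef_pos"][:2]; print('mid edge',p,'along',q@ty,'across',q@tx)
E
```

```text
edge rel tcp: along -37.04047278220716 across -25.809535572808052
edge rel tcp: along -37.01667586952694 across 24.400017391091893
mid edge [ 379.34837987 -374.9367471 ] along -50.5841070194897 across -25.68625425519006
mid edge [ 394.39061364 -321.82785005] along -49.192456295018545 across 29.494240948501872
```

>>> {"op": "arm_command", "data": {"targets": [[0, 0, -0.004, 0, 0, 0], [0, 0, -0.008, 0, 0, 0], [0, 0, -0.015, 0, 0, 0], [0, 0, -0.03, 0, 0, 0], [0, 0, -0.035, 0, 0, 0], [0, 0, -0.03, 0, 0, 0], [0, 0, -0.02, 0, 0, 0], [0, 0, -0.008, 0, 0, 0], [0, 0, 0, 0, 0, 0]]}}

```text
clock: 16.8
eef_pos: [435.2, -363.0, 183.4]
tcp_rot: [3.138, 0.002, 1.32]
contact_force: [-0.1, -0.3, -2.4]
opening: 0.598
```

```bash
python3 - <<'E'
from h import *
plan((620,-121.3,180),yaw=1.486)
w=r.grab_frame("wrist"); cv2.imwrite("pics/w13.png",w["image"])
E
```

```text
t 16.8 tcp [ 435.2 -363.   183.4] rot [3.138e+00 2.000e-03 1.320e+00] F [-0.1 -0.3 -2.4] open 0.598
 turn [ 0.0033  0.0019 -0.166 ]
 leg [0.2565 0.1637 0.0034] len 0.3043 min rows 8
```

View pics/w13.png

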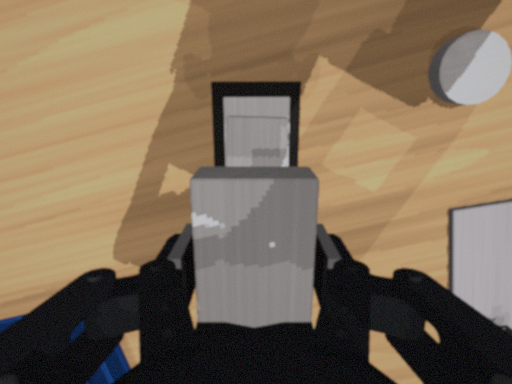

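>>> {"op": "arm_command", "data": {"targets": [[0, 0, 0, 0, 0, -0.083], [0, 0, 0, 0, 0, -0.083], [0.0125, 0.0078, 0, 0, 0, 0], [0.026, 0.0162, 0, 0, 0, 0], [0.026, 0.0162, 0, 0, 0, 0], [0.026, 0.0162, 0, 0, 0, 0], [0.026, 0.0162, 0, 0, 0, 0], [0.026, 0.0162, 0, 0, 0, 0], [0.026, 0.0162, 0, 0, 0, 0], [0.026, 0.0162, 0, 0, 0, 0], [0.026, 0.0162, 0, 0, 0, 0], [0.026, 0.0162, 0, 0, 0, 0], [0.01, 0.0062, 0, 0, 0, 0], [0, 0, 0, 0, 0, 0], [0, 0, 0, 0, 0, 0], [0, 0, 0, 0, 0, 0]]}}

```text
clock: 18.18
eef_pos: [614.0, -120.9, 179.8]
tcp_rot: [-3.139, 0.0, 1.486]
contact_force: [0.9, -0.4, -1.8]
opening: 0.599
```

```bash
python3 - <<'E'
from h import *
plan((616.2,-120.9,40),yaw=1.486)
w=r.grab_frame("wrist"); cv2.imwrite("pics/w14.png",w["image"])
E
```

```text
t 18.18 tcp [ 614.  -120.9  179.8] rot [-3.139  0.     1.486] F [ 0.9 -0.4 -1.8] open 0.599
 turn [-0.0027  0.0002 -0.0002]
 leg [0.0002 0.0022 0.1398] len 0.1398 min rows 4
```

View pics/w14.png

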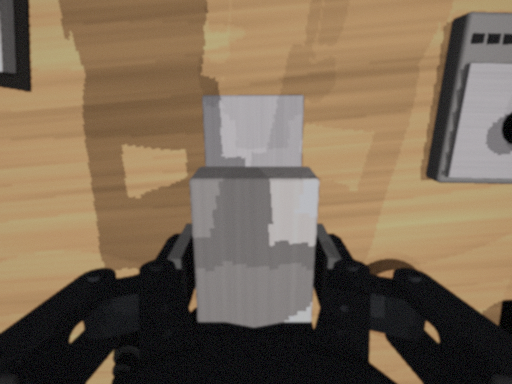

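The pad's near edge, (203,96)-(302,96), is square to the held riser and centred under it. I go down.

>>> {"op": "arm_command", "data": {"targets": [[0, 0.0005, 0.01, 0, 0, 0], [0, 0.0005, 0.02, 0, 0, 0], [0, 0.0005, 0.03, 0, 0, 0], [0, 0.0005, 0.03, 0, 0, 0], [0, 0, 0.025, 0, 0, 0], [0, 0, 0.015, 0, 0, 0], [0, 0, 0.008, 0, 0, 0], [0, 0, 0.004, 0, 0, 0], [0, 0, 0, 0, 0, 0], [0, 0, 0, 0, 0, 0]]}}

```text
clock: 19.07
eef_pos: [617.8, -120.8, 39.9]
tcp_rot: [3.14, 0.0, 1.486]
contact_force: [-0.0, 0.0, -1.4]
opening: 0.598
```

```bash
python3 - <<'E'
from h import *
plan((616.2,-120.9,9),yaw=1.486)
w=r.grab_frame("wrist"); cv2.imwrite("pics/w15.png",w["image"])
f=r.grab_frame("scene"); crop(f,(150,210,250,320),5,"pics/s15.png")
E
```

```text
t 19.07 tcp [ 617.8 -120.8   39.9] rot [3.14  0.    1.486] F [-0.   0.  -1.4] open 0.598
 turn [ 0.0011  0.0001 -0.0005]
 leg [-0.0002 -0.0016  0.0309] len 0.031 min rows 1
```

View pics/w15.png

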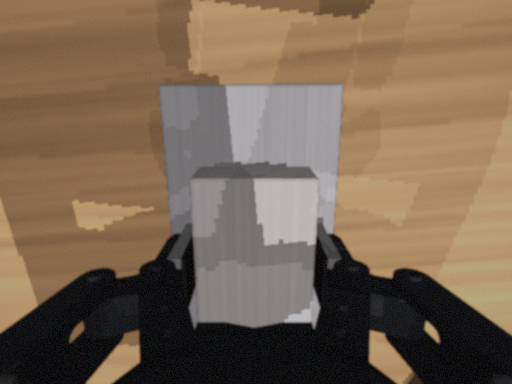

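View pics/s15.png

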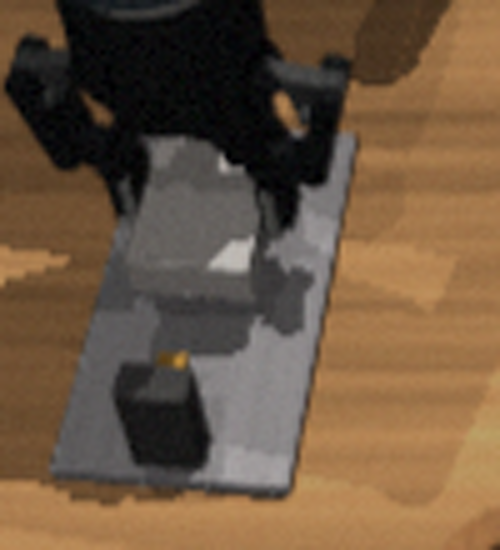

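```bash
python3 - <<'E'
from h import *
w=r.grab_frame("wrist"); s=r.sense(); y=s["tcp_rot"][2]; ty=np.array([np.sin(y),-np.cos(y)]);tx=np.array([np.cos(y),np.sin(y)])
z=s["eef_pos"][2]
for n,u,v,h in [('pad',160,85,10),('pad',343,85,10),('short',191,178,z+25),('short',319,178,z+25)]:
    p=ray(w,u,v,h)[:2]; q=p-s["eef_pos"][:2]; print(n,p.round(1),'along',(q@ty).round(1),'across',(q@tx).round(1))
plan()
E
```

```text
pad [ 540.  -165.5] along -74.0 across -51.4
pad [548.4 -68.3] along -74.0 across 46.2
short [ 578.9 -143.4] along -37.2 across -26.0
short [583.1 -93.3] along -37.2 across 24.2
t 19.22 tcp [ 618.2 -120.6   40.4] rot [3.14  0.    1.486] F [-0.2  0.1 -2.6] open 0.596
```

The pad's edges put its origin 1 mm along and -2.6 mm across from the TCP, and the riser's centre at 0.8 and -0.9. I correct 1.5 mm across and go down.

>>> {"op": "arm_command", "data": {"targets": [[-0.0015, 0, 0.008, 0, 0, 0], [0, 0, 0.01, 0, 0, 0], [0, 0, 0.006, 0, 0, 0], [0, 0, 0.003, 0, 0, 0], [0, 0, 0.0015, 0, 0, 0], [0, 0, 0, 0, 0, 0], [0, 0, 0, 0, 0, 0]]}}

```text
clock: 19.8
eef_pos: [617.2, -121.9, 10.6]
tcp_rot: [-3.141, -0.0, 1.486]
contact_force: [0.3, -0.4, -2.5]
opening: 0.598
```

>>> {"op": "arm_command", "data": {"targets": [[0, 0, 0.001, 0, 0, 0], [0, 0, 0, 0, 0, 0]]}}

```text
clock: 19.97
eef_pos: [617.4, -121.9, 9.9]
tcp_rot: [3.141, 0.0, 1.486]
contact_force: [0.2, -0.1, -1.9]
opening: 0.602
```

>>> {"op": "arm_command", "data": {"targets": [[0, 0, 0.001, 0, 0, 0], [0, 0, 0, 0, 0, 0]]}}

```text
clock: 20.13
eef_pos: [617.4, -122.0, 9.1]
tcp_rot: [3.141, 0.0, 1.486]
contact_force: [-0.9, 0.5, 1.1]
opening: 0.597
```

Contact is just beginning. I open here.

>>> {"op": "arm_command", "data": {"targets": [[0, 0, 0.0005, 0, 0, 0], [0, 0, 0, 0, 0, 0]]}}

```text
clock: 20.3
eef_pos: [617.4, -121.9, 9.0]
tcp_rot: [3.141, 0.0, 1.486]
contact_force: [-2.7, 1.6, 5.6]
opening: 0.599
```

>>> {"op": "arm_command", "data": {"targets": [[0, 0, 0, 0, 0, 0], [0, 0, 0, 0, 0, 0], [0, 0, 0, 0, 0, 0], [0, 0, 0, 0, 0, 0], [0, 0, 0, 0, 0, 0], [0, 0, 0, 0, 0, 0]], "fingers": 0.0854}}

```text
clock: 20.8
eef_pos: [617.2, -121.9, 8.1]
tcp_rot: [-3.142, 0.0, 1.486]
contact_force: [-0.1, 0.7, 0.0]
opening: 1.0
```

>>> {"op": "arm_command", "data": {"targets": [[0, 0, -0.01, 0, 0, 0], [0, 0, -0.02, 0, 0, 0], [0, 0, -0.035, 0, 0, 0], [0, 0, -0.04, 0, 0, 0], [0, 0, -0.04, 0, 0, 0], [0, 0, -0.035, 0, 0, 0], [0, 0, -0.02, 0, 0, 0], [0, 0, 0, 0, 0, 0], [0, 0, 0, 0, 0, 0]]}}

```text
clock: 21.55
eef_pos: [617.8, -122.0, 210.3]
tcp_rot: [3.138, 0.0, 1.486]
contact_force: [0.0, 0.3, -0.2]
opening: 0.998
```

```bash
python3 - <<'E'
from h import *
plan((436,-362,210),(436,-362,50),yaw=1.33)
w=r.grab_frame("wrist"); cv2.imwrite("pics/w16.png",cv2.resize(w["image"],None,fx=1.5,fy=1.5,interpolation=cv2.INTER_CUBIC))
E
```

```text
t 21.55 tcp [ 617.8 -122.   210.3] rot [3.138 0.    1.486] F [ 0.   0.3 -0.2] open 0.998
 turn [0.0033 0.0002 0.156 ]
 leg [-0.2764 -0.1194  0.0003] len 0.3011 min rows 8
 leg [ 0.   -0.    0.16] len 0.16 min rows 4
```

View pics/w16.png

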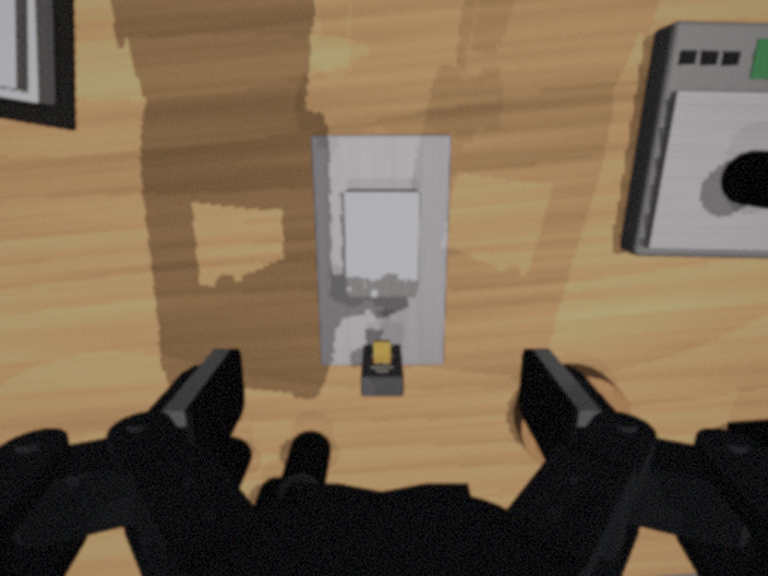

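```bash
python3 - <<'E'
from h import *
w=r.grab_frame("wrist")
p=rect(w,(0,0),1.5,[(321,364),(443,363),(449,135),(313,136)],10,'pad')
s=rect(w,(0,0),1.5,[(346,297),(418,297),(418,191),(344,191)],34,'short')
a=-.086; e=np.array([np.cos(a),np.sin(a)]); print(p.mean(0)-15*e)
E
```

```text
pad [[713.4, -180.0], [720.9, -81.9], [545.5, -69.0], [538.0, -164.5]] mean [ 629.4 -123.9] sides [176.1, 98.4, 176.0, 95.8] ang -0.081
short [[650.9, -151.4], [655.4, -99.8], [580.2, -94.9], [575.9, -144.8]] mean [ 615.6 -122.7] sides [75.3, 51.8, 75.3, 50.0] ang -0.076
[ 614.50147945 -122.58335818]
```

>>> {"op": "arm_command", "data": {"targets": [[0, 0, 0, 0, 0, 0.078], [0, 0, 0, 0, 0, 0.078], [-0.014, -0.006, 0, 0, 0, 0], [-0.028, -0.012, 0, 0, 0, 0], [-0.028, -0.012, 0, 0, 0, 0], [-0.028, -0.012, 0, 0, 0, 0], [-0.028, -0.012, 0, 0, 0, 0], [-0.028, -0.012, 0, 0, 0, 0], [-0.028, -0.012, 0, 0, 0, 0], [-0.028, -0.012, 0, 0, 0, 0], [-0.028, -0.012, 0, 0, 0, 0], [-0.028, -0.012, 0, 0, 0, 0], [-0.01, -0.0054, 0, 0, 0, 0], [0, 0, 0, 0, 0, 0], [0, 0, 0, 0, 0, 0], [0, 0, 0, 0, 0, 0]]}}

```text
clock: 22.98
eef_pos: [435.5, -360.7, 207.6]
tcp_rot: [-3.141, -0.001, 1.331]
contact_force: [0.1, 0.4, 0.1]
opening: 0.998
```

```bash
python3 - <<'E'
from h import *
plan((437.5,-361.3,60))
w=r.grab_frame("wrist"); crop(w,(180,70,330,220),4,"pics/w17.png")
E
```

```text
t 22.98 tcp [ 435.5 -360.7  207.6] rot [-3.141e+00 -1.000e-03  1.331e+00] F [0.1 0.4 0.1] open 0.998
 leg [-0.0002  0.0022  0.1476] len 0.1476 min rows 4
```

View pics/w17.png

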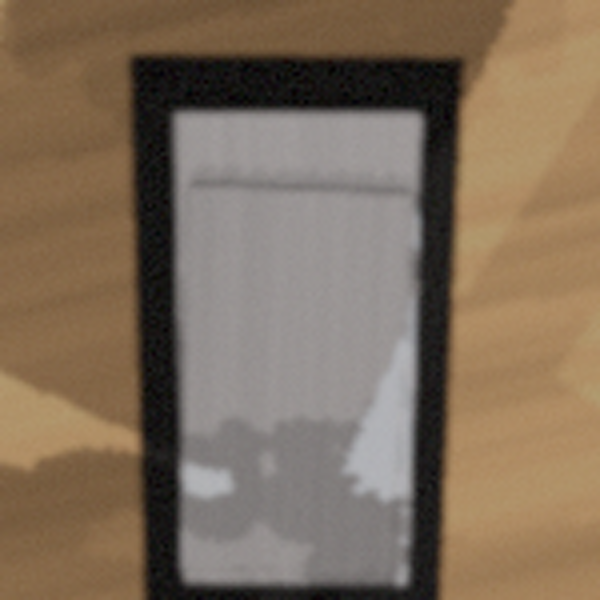

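```bash
python3 - <<'E'
from h import *
w=r.grab_frame("wrist"); s=r.sense()
a,b=[ray(w,180+u/4-.4,70+v/4-.4,33)[:2] for u,v in [(190,184),(412,191)]]
d=(b-a); L=np.linalg.norm(d); d/=L; n=np.array([d[1],-d[0]]); c=(a+b)/2+52*n; print(a,b,L,'centre',c,'yaw',np.arctan2(d[1],d[0]))
plan((*c,60),yaw=float(np.arctan2(d[1],d[0])))
E
```

```text
[ 380.2004697  -375.75852686] [ 395.14717454 -321.95981423] 55.8364170308703 centre [ 437.77612463 -362.77891491] yaw 1.2998043001746782
t 23.08 tcp [ 435.9 -360.5  207.9] rot [-3.141 -0.     1.332] F [ 0.3  0.8 -0.5] open 1.0
 turn [-0.0004 -0.0005  0.0318]
 leg [-0.0017  0.0024  0.1479] len 0.1479 min rows 4
```

```bash
python3 - <<'E'
from h import *
w=r.grab_frame("wrist"); s=r.sense(); R=Ro.from_euler('xyz',s["tcp_rot"]).as_matrix()
for half in (42.7,26,18):
    for b in (0,4,8,13):
        print(half,b,[proj(w,s["eef_pos"]+R@np.array([x,-11,-b])).round(1).tolist() for x in (-half,half)])
E
```

```text
42.7 0 [[169.6, 216.8], [342.9, 216.6]]
42.7 4 [[167.4, 219.8], [345.2, 219.7]]
42.7 8 [[165.1, 223.1], [347.6, 223.0]]
42.7 13 [[162.0, 227.4], [350.9, 227.3]]
26 0 [[203.5, 216.7], [309.0, 216.7]]
26 4 [[202.2, 219.8], [310.4, 219.7]]
26 8 [[200.8, 223.1], [311.9, 223.0]]
26 13 [[198.9, 227.4], [313.9, 227.3]]
18 0 [[219.7, 216.7], [292.7, 216.7]]
18 4 [[218.8, 219.8], [293.8, 219.7]]
18 8 [[217.9, 223.1], [294.8, 223.0]]
18 13 [[216.6, 227.4], [296.2, 227.3]]
```

```bash
python3 - <<'E'
import cv2
for n in (11,12):
    im=cv2.imread(f"pics/w{n}.png"); cv2.imwrite(f"pics/w{n}z.png",cv2.resize(im[200:340,80:260],None,fx=4,fy=4,interpolation=cv2.INTER_CUBIC))
E
```

```text
(no output)
```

View pics/w11z.png

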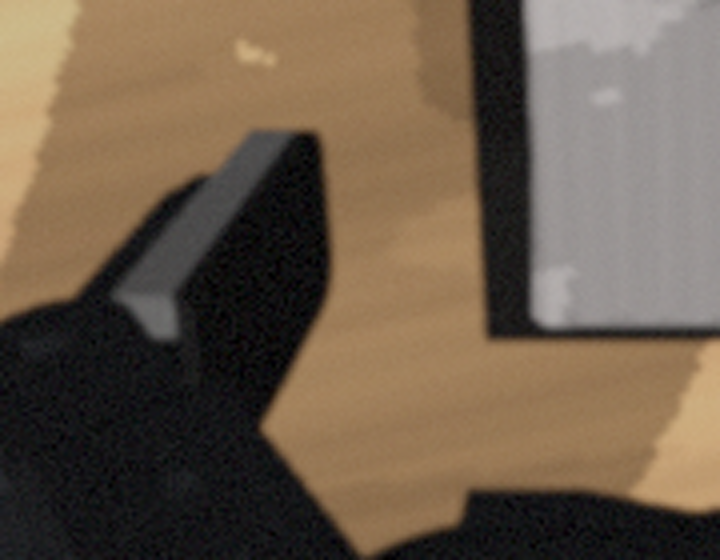

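View pics/w12z.png

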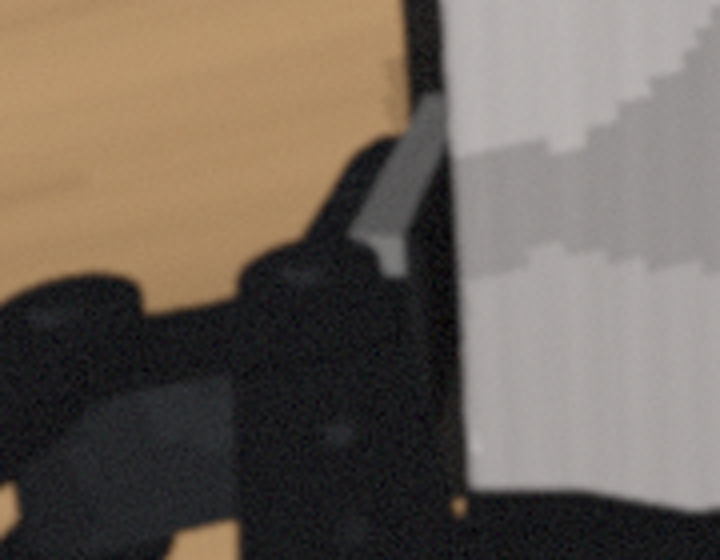

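The finger tips show a swing-back of about 2-3 mm at 52-58 mm opening, so TCP z = 20 puts them near z = 23, just above the long riser. I go down onto the mid riser.

>>> {"op": "arm_command", "data": {"targets": [[-0.0015, 0.0022, 0.01, 0, 0, 0.03], [0, 0, 0.025, 0, 0, 0], [0, 0, 0.035, 0, 0, 0], [0, 0, 0.035, 0, 0, 0], [0, 0, 0.035, 0, 0, 0], [0, 0, 0.02, 0, 0, 0], [0, 0, 0.013, 0, 0, 0], [0, 0, 0.008, 0, 0, 0], [0, 0, 0.004, 0, 0, 0], [0, 0, 0.002, 0, 0, 0], [0, 0, 0, 0, 0, 0], [0, 0, 0, 0, 0, 0]]}}

```text
clock: 24.13
eef_pos: [437.8, -363.8, 22.1]
tcp_rot: [3.14, 0.001, 1.3]
contact_force: [0.3, 0.1, 0.2]
opening: 1.0
```

```bash
python3 - <<'E'
from h import *
plan((437.7,-362.2,20))
w=r.grab_frame("wrist"); cv2.imwrite("pics/w18.png",w["image"])
E
```

```text
t 24.13 tcp [ 437.8 -363.8   22.1] rot [3.14e+00 1.00e-03 1.30e+00] F [0.3 0.1 0.2] open 1.0
 leg [ 0.0015 -0.0006  0.0021] len 0.0026 min rows 1
```

View pics/w18.png

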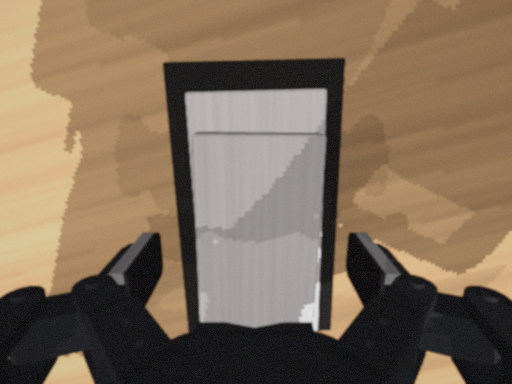

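The mid riser, at u = 194-325, is square to the fingers and about 1.5 mm to the right. I correct that and close.

>>> {"op": "arm_command", "data": {"targets": [[0.0015, 0, 0.0018, 0, 0, 0], [0, 0, 0, 0, 0, 0]]}}

```text
clock: 24.35
eef_pos: [437.8, -362.0, 19.8]
tcp_rot: [3.141, 0.0, 1.3]
contact_force: [-0.5, -0.8, 0.6]
opening: 0.997
```

>>> {"op": "arm_command", "data": {"targets": [[0, 0, 0, 0, 0, 0], [0, 0, 0, 0, 0, 0], [0, 0, 0, 0, 0, 0], [0, 0, 0, 0, 0, 0], [0, 0, 0, 0, 0, 0], [0, 0, 0, 0, 0, 0]], "fingers": 0.052, "squeeze": 50}}

```text
clock: 24.85
eef_pos: [437.7, -362.1, 19.9]
tcp_rot: [3.141, 0.0, 1.3]
contact_force: [-1.1, 1.3, 5.0]
opening: 0.661
```

```bash
python3 - <<'E'
from h import *
plan()
w=r.grab_frame("wrist"); cv2.imwrite("pics/w19.png",w["image"])
g=r.grab_frame("side"); crop(g,(310,200,410,290),6,"pics/d19.png")
E
```

```text
t 24.85 tcp [ 437.7 -362.1   19.9] rot [3.141 0.    1.3  ] F [-1.1  1.3  5. ] open 0.661
```

View pics/w19.png

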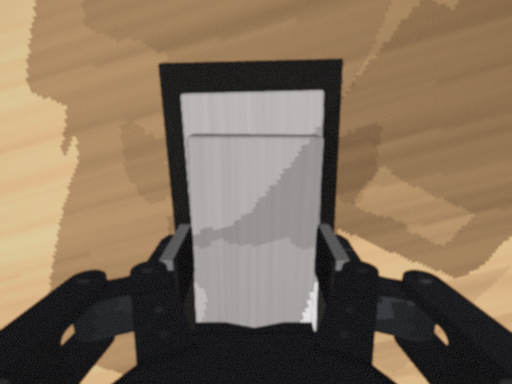

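View pics/d19.png

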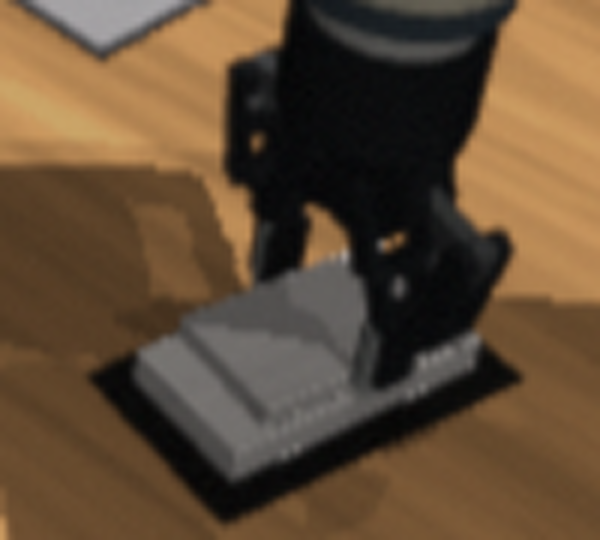

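The opening is 56.5 mm, which fits the mid riser and not the 64 mm long one. I measure its offset in the jaws and lift.

```bash
python3 - <<'E'
from h import *
w=r.grab_frame("wrist"); s=r.sense(); y=s["tcp_rot"][2]; ty=np.array([np.sin(y),-np.cos(y)]);tx=np.array([np.cos(y),np.sin(y)])
for n,u,v,h in [('mid',188,136,33),('mid',324,137,33),('long',181,94,21),('long',324,90,21)]:
    p=ray(w,u,v,h)[:2]; q=p-s["eef_pos"][:2]; print(n,p.round(1),'along',(q@ty).round(1),'across',(q@tx).round(1))
E
```

```text
mid [ 379.9 -375.7] along -52.0 across -28.6
mid [ 395.5 -321.3] along -51.6 across 28.1
long [ 362.4 -375.6] along -69.0 across -33.1
long [ 377.6 -314.7] along -70.6 across 29.6
```

>>> {"op": "arm_command", "data": {"targets": [[0, 0, -0.003, 0, 0, 0], [0, 0, -0.006, 0, 0, 0], [0, 0, -0.012, 0, 0, 0], [0, 0, -0.02, 0, 0, 0], [0, 0, -0.03, 0, 0, 0], [0, 0, -0.035, 0, 0, 0], [0, 0, -0.03, 0, 0, 0], [0, 0, -0.02, 0, 0, 0], [0, 0, -0.005, 0, 0, 0], [0, 0, 0, 0, 0, 0]]}}

```text
clock: 25.83
eef_pos: [438.3, -362.6, 182.5]
tcp_rot: [3.138, 0.002, 1.3]
contact_force: [0.2, -0.5, -3.0]
opening: 0.662
```

```bash
python3 - <<'E'
from h import *
plan((616,-122,180),yaw=1.488)
w=r.grab_frame("wrist"); cv2.imwrite("pics/w20.png",w["image"])
g=r.grab_frame("side"); crop(g,(310,140,430,290),4,"pics/d20.png")
E
```

```text
t 25.83 tcp [ 438.3 -362.6  182.5] rot [3.138e+00 2.000e-03 1.300e+00] F [ 0.2 -0.5 -3. ] open 0.662
 turn [ 0.0033  0.0019 -0.188 ]
 leg [0.2545 0.1572 0.0025] len 0.2991 min rows 8
```

View pics/w20.png

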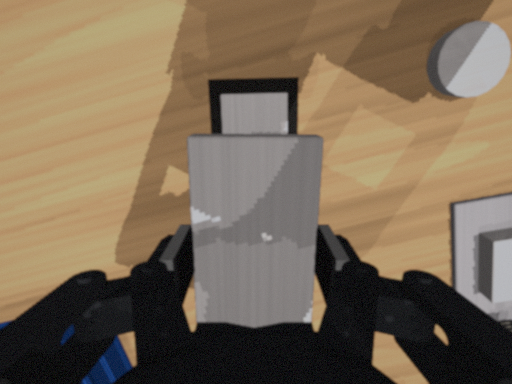

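View pics/d20.png

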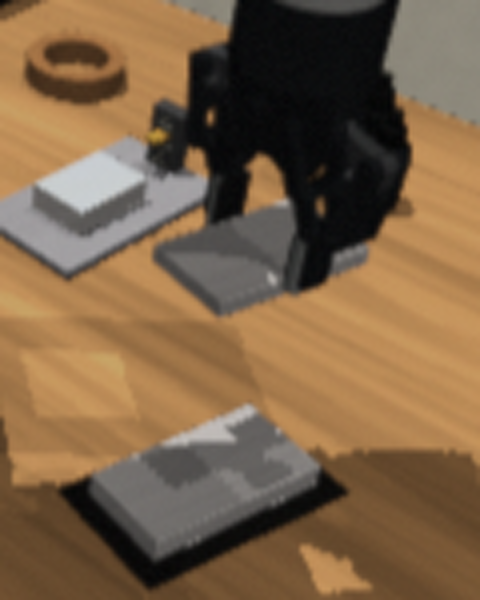

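>>> {"op": "arm_command", "data": {"targets": [[0, 0, 0, 0, 0, -0.094], [0, 0, 0, 0, 0, -0.094], [0.0125, 0.0078, 0, 0, 0, 0], [0.0258, 0.0161, 0, 0, 0, 0], [0.0258, 0.0161, 0, 0, 0, 0], [0.0258, 0.0161, 0, 0, 0, 0], [0.0258, 0.0161, 0, 0, 0, 0], [0.0258, 0.0161, 0, 0, 0, 0], [0.0258, 0.0161, 0, 0, 0, 0], [0.0258, 0.0161, 0, 0, 0, 0], [0.0258, 0.0161, 0, 0, 0, 0], [0.0258, 0.0161, 0, 0, 0, 0], [0.0096, 0.006, 0, 0, 0, 0], [0, 0, 0, 0, 0, 0], [0, 0, 0, 0, 0, 0], [0, 0, 0, 0, 0, 0]]}}

```text
clock: 27.27
eef_pos: [615.5, -122.3, 179.1]
tcp_rot: [-3.139, 0.0, 1.488]
contact_force: [-0.2, -0.2, -1.9]
opening: 0.663
```

```bash
python3 - <<'E'
from h import *
plan((617.5,-122.3,60),yaw=1.487)
E
```

```text
t 27.27 tcp [ 615.5 -122.3  179.1] rot [-3.139  0.     1.488] F [-0.2 -0.2 -1.9] open 0.663
 turn [-0.0026  0.0001  0.0009]
 leg [0.0002 0.002  0.1191] len 0.1191 min rows 3
```

>>> {"op": "arm_command", "data": {"targets": [[0, 0, 0.01, 0, 0, 0], [0, 0, 0.025, 0, 0, 0], [0, 0, 0.03, 0, 0, 0], [0, 0, 0.025, 0, 0, 0], [0, 0, 0.015, 0, 0, 0], [0, 0, 0.01, 0, 0, 0], [0, 0, 0.004, 0, 0, 0], [0, 0, 0, 0, 0, 0], [0, 0, 0, 0, 0, 0]]}}

```text
clock: 28.02
eef_pos: [617.1, -122.2, 62.0]
tcp_rot: [3.141, 0.0, 1.488]
contact_force: [0.1, -0.5, -1.4]
opening: 0.658
```

```bash
python3 - <<'E'
from h import *
plan((617.5,-122.3,33),yaw=1.487)
w=r.grab_frame("wrist"); cv2.imwrite("pics/w21.png",w["image"])
g=r.grab_frame("side"); crop(g,(290,140,380,220),6,"pics/d21.png")
f=r.grab_frame("scene"); crop(f,(150,210,250,320),5,"pics/s21.png")
E
```

```text
t 28.02 tcp [ 617.1 -122.2   62. ] rot [3.141 0.    1.488] F [ 0.1 -0.5 -1.4] open 0.658
 turn [0.0009 0.0001 0.0005]
 leg [-0.0001  0.0004  0.029 ] len 0.029 min rows 1
```

View pics/w21.png

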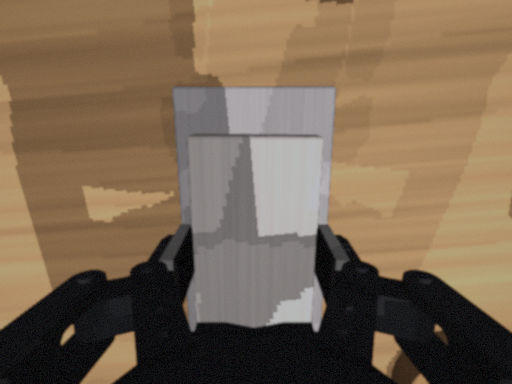

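View pics/d21.png

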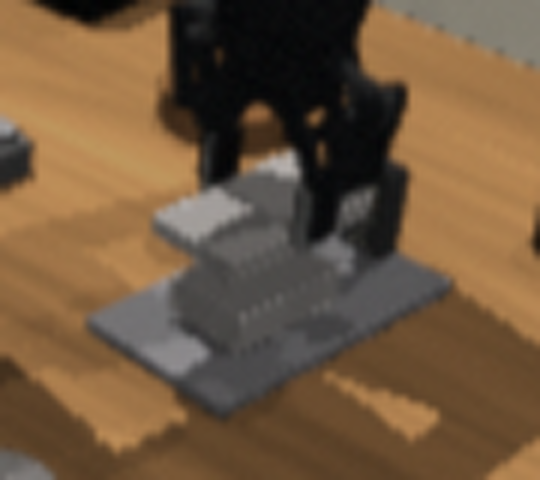

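View pics/s21.png

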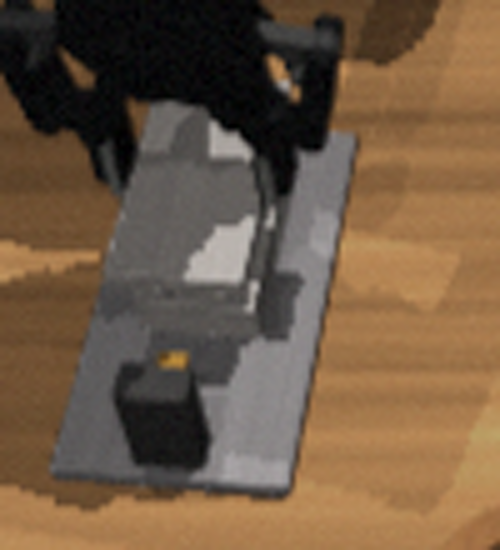

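```bash
python3 - <<'E'
from h import *
w=r.grab_frame("wrist"); s=r.sense(); y=s["tcp_rot"][2]; ty=np.array([np.sin(y),-np.cos(y)]);tx=np.array([np.cos(y),np.sin(y)])
z=s["eef_pos"][2]
for n,u,v,h in [('pad',174,87,10),('pad',335,87,10),('mid',188,136,z+13),('mid',322,136,z+13)]:
    p=ray(w,u,v,h)[:2]; q=p-s["eef_pos"][:2]; print(n,p.round(1),'along',(q@ty).round(1),'across',(q@tx).round(1))
plan()
E
```

```text
pad [ 540. -165.] along -73.6 across -49.4
pad [548.1 -68.4] along -73.6 across 47.6
mid [ 563.2 -146.2] along -52.1 across -28.8
mid [567.8 -90.6] along -52.1 across 27.1
t 28.22 tcp [ 617.5 -121.9   62.5] rot [3.14  0.    1.488] F [-0.3  0.7 -1.9] open 0.66
```

The mid riser's centre is within 1.5 mm of the pad origin and square to it. I lower it.

>>> {"op": "arm_command", "data": {"targets": [[0, 0.001, 0.008, 0, 0, 0], [0, 0, 0.009, 0, 0, 0], [0, 0, 0.006, 0, 0, 0], [0, 0, 0.003, 0, 0, 0], [0, 0, 0.0015, 0, 0, 0], [0, 0, 0, 0, 0, 0], [0, 0, 0, 0, 0, 0]]}}

```text
clock: 28.8
eef_pos: [617.8, -121.8, 33.7]
tcp_rot: [-3.142, -0.0, 1.488]
contact_force: [-0.5, -0.4, -2.0]
opening: 0.659
```

>>> {"op": "arm_command", "data": {"targets": [[0, 0, 0.001, 0, 0, 0], [0, 0, 0, 0, 0, 0]]}}

```text
clock: 28.97
eef_pos: [618.0, -121.8, 33.0]
tcp_rot: [3.141, 0.0, 1.488]
contact_force: [-0.1, -0.0, -2.7]
opening: 0.663
```

>>> {"op": "arm_command", "data": {"targets": [[0, 0, 0.001, 0, 0, 0], [0, 0, 0, 0, 0, 0]]}}

```text
clock: 29.13
eef_pos: [618.0, -121.8, 32.9]
tcp_rot: [3.141, 0.0, 1.488]
contact_force: [-3.3, 0.9, 8.6]
opening: 0.661
```

Contact at the expected height, so I release and rise.

>>> {"op": "arm_command", "data": {"targets": [[0, 0, 0, 0, 0, 0], [0, 0, 0, 0, 0, 0], [0, 0, 0, 0, 0, 0], [0, 0, 0, 0, 0, 0], [0, 0, 0, 0, 0, 0], [0, 0, 0, 0, 0, 0]], "fingers": 0.0854}}

```text
clock: 29.63
eef_pos: [617.7, -121.8, 31.8]
tcp_rot: [-3.141, 0.0, 1.488]
contact_force: [0.8, -0.0, -1.1]
opening: 1.002
```

>>> {"op": "arm_command", "data": {"targets": [[0, 0, -0.01, 0, 0, 0], [0, 0, -0.02, 0, 0, 0], [0, 0, -0.035, 0, 0, 0], [0, 0, -0.04, 0, 0, 0], [0, 0, -0.035, 0, 0, 0], [0, 0, -0.025, 0, 0, 0], [0, 0, -0.015, 0, 0, 0], [0, 0, 0, 0, 0, 0], [0, 0, 0, 0, 0, 0]]}}

```text
clock: 30.38
eef_pos: [618.1, -121.8, 213.2]
tcp_rot: [3.139, 0.0, 1.488]
contact_force: [-0.6, 0.6, -1.0]
opening: 0.997
```

```bash
python3 - <<'E'
from h import *
plan((432.7,-360.2,200),yaw=1.323)
w=r.grab_frame("wrist"); cv2.imwrite("pics/w22.png",cv2.resize(w["image"],None,fx=1.5,fy=1.5,interpolation=cv2.INTER_CUBIC))
E
```

```text
t 30.38 tcp [ 618.1 -121.8  213.2] rot [3.139 0.    1.488] F [-0.6  0.6 -1. ] open 0.997
 turn [0.0023 0.     0.165 ]
 leg [-0.2766 -0.1213  0.0132] len 0.3023 min rows 8
```

View pics/w22.png

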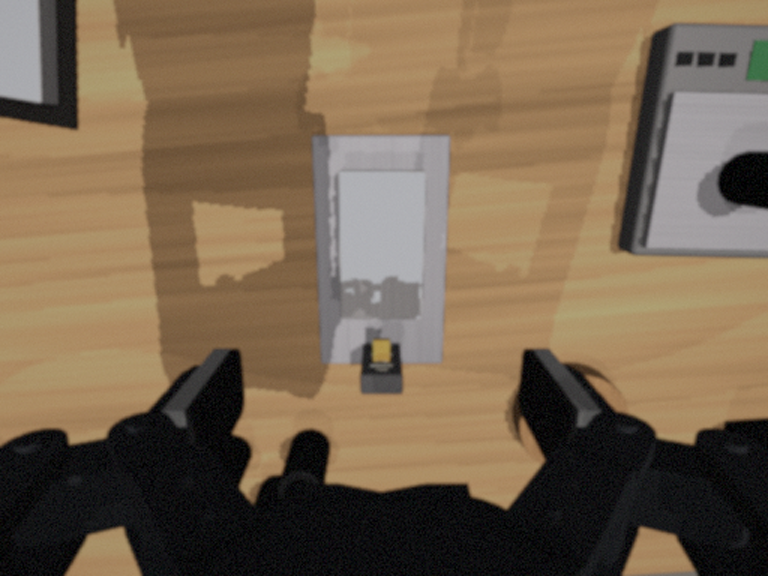

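The pile lies square on the pad, with mid corners (338,171), (424,171), (420,319) and (342,319). On to the long riser.

```bash
python3 - <<'E'
from h import *
w=r.grab_frame("wrist")
p=rect(w,(0,0),1.5,[(321,363),(443,362),(449,136),(313,136)],10,'pad'); a=-.082; e=np.array([np.cos(a),np.sin(a)]); print('pad origin',p.mean(0)-15*e)
s=rect(w,(0,0),1.5,[(342,319),(420,319),(424,171),(338,171)],46,'mid')
E
```

```text
pad [[714.5, -180.2], [721.9, -81.2], [546.4, -68.5], [538.3, -165.0]] mean [ 630.3 -123.7] sides [176.9, 99.3, 176.0, 96.8] ang -0.079
pad origin [ 615.32930948 -122.47921823]
mid [[664.6, -154.7], [669.2, -99.6], [567.2, -90.8], [562.5, -146.5]] mean [ 615.9 -122.9] sides [102.5, 55.3, 102.5, 55.9] ang -0.083
```

>>> {"op": "arm_command", "data": {"targets": [[0, 0, 0, 0, 0, 0.082], [0, 0, 0, 0, 0, 0.082], [-0.014, -0.006, 0, 0, 0, 0], [-0.028, -0.0123, 0, 0, 0, 0], [-0.028, -0.0123, 0, 0, 0, 0], [-0.028, -0.0123, 0, 0, 0, 0], [-0.028, -0.0123, 0, 0, 0, 0], [-0.028, -0.0123, 0, 0, 0, 0], [-0.028, -0.0123, 0, 0, 0, 0], [-0.028, -0.0123, 0, 0, 0, 0], [-0.028, -0.0123, 0, 0, 0, 0], [-0.028, -0.0123, 0, 0, 0, 0], [-0.011, -0.0046, 0, 0, 0, 0], [0, 0, 0, 0, 0, 0], [0, 0, 0, 0, 0, 0], [0, 0, 0, 0, 0, 0]]}}

```text
clock: 31.82
eef_pos: [432.6, -360.0, 211.4]
tcp_rot: [-3.141, -0.001, 1.325]
contact_force: [-0.2, 0.4, -0.0]
opening: 1.001
```

```bash
python3 - <<'E'
from h import *
plan((432.7,-360.2,60))
w=r.grab_frame("wrist"); crop(w,(180,70,330,220),4,"pics/w23.png")
E
```

```text
t 31.82 tcp [ 432.6 -360.   211.4] rot [-3.141e+00 -1.000e-03  1.325e+00] F [-0.2  0.4 -0. ] open 1.001
 leg [-0.0003  0.0003  0.1514] len 0.1514 min rows 4
```

View pics/w23.png

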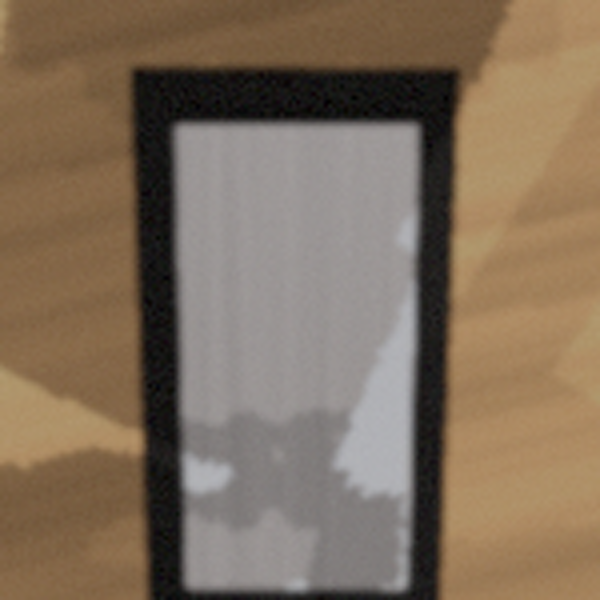

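```bash
python3 - <<'E'
from h import *
w=r.grab_frame("wrist")
rect(w,(180,70),4,[(185,591),(409,590),(421,122),(172,124)],21,'long')
plan()
E
```

```text
long [[488.1, -408.2], [503.5, -345.4], [377.2, -313.7], [361.9, -376.7]] mean [ 432.7 -361. ] sides [130.1, 64.6, 130.3, 64.8] ang -0.245
t 31.92 tcp [ 433.  -359.8  211.6] rot [-3.141 -0.     1.326] F [-0.9 -0.6 -0.1] open 1.003
```

>>> {"op": "arm_command", "data": {"targets": [[-0.001, 0, 0.01, 0, 0, 0], [0, 0, 0.025, 0, 0, 0], [0, 0, 0.035, 0, 0, 0], [0, 0, 0.035, 0, 0, 0], [0, 0, 0.035, 0, 0, 0], [0, 0, 0.03, 0, 0, 0], [0, 0, 0.015, 0, 0, 0], [0, 0, 0.01, 0, 0, 0], [0, 0, 0.006, 0, 0, 0], [0, 0, 0.003, 0, 0, 0], [0, 0, 0, 0, 0, 0], [0, 0, 0, 0, 0, 0]]}}

```text
clock: 32.92
eef_pos: [432.9, -362.1, 8.8]
tcp_rot: [3.14, 0.001, 1.324]
contact_force: [1.2, -0.5, 0.1]
opening: 0.998
```

```bash
python3 - <<'E'
from h import *
plan((432.7,-361,2))
w=r.grab_frame("wrist"); cv2.imwrite("pics/w24.png",w["image"])
E
```

```text
t 32.92 tcp [ 432.9 -362.1    8.8] rot [3.140e+00 1.000e-03 1.324e+00] F [ 1.2 -0.5  0.1] open 0.998
 leg [ 0.0011 -0.0005  0.0067] len 0.0068 min rows 1
```

View pics/w24.png

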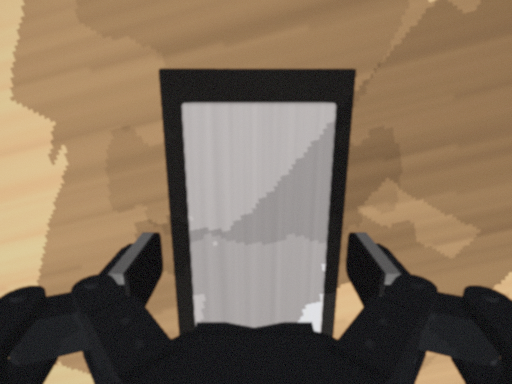

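The long riser, at u = 183-336, lies square and centred within about 1.5 mm. Down to TCP z = 2.5 and grip.

>>> {"op": "arm_command", "data": {"targets": [[0.001, 0, 0.004, 0, 0, 0], [0, 0, 0.0022, 0, 0, 0], [0, 0, 0, 0, 0, 0]]}}

```text
clock: 33.22
eef_pos: [432.4, -360.7, 1.6]
tcp_rot: [3.142, 0.0, 1.324]
contact_force: [-0.1, -0.2, -0.2]
opening: 1.002
```

>>> {"op": "arm_command", "data": {"targets": [[0, 0, 0, 0, 0, 0], [0, 0, 0, 0, 0, 0], [0, 0, 0, 0, 0, 0], [0, 0, 0, 0, 0, 0], [0, 0, 0, 0, 0, 0], [0, 0, 0, 0, 0, 0]], "fingers": 0.057, "squeeze": 60}}

```text
clock: 33.72
eef_pos: [432.5, -360.8, 2.2]
tcp_rot: [3.141, 0.0, 1.324]
contact_force: [-0.7, 2.4, 4.5]
opening: 0.735
```

```bash
python3 - <<'E'
from h import *
w=r.grab_frame("wrist"); cv2.imwrite("pics/w25.png",w["image"])
plan()
E
```

```text
t 33.77 tcp [ 432.5 -360.8    2.2] rot [3.141 0.    1.324] F [-0.9  0.6  5.8] open 0.731
```

View pics/w25.png

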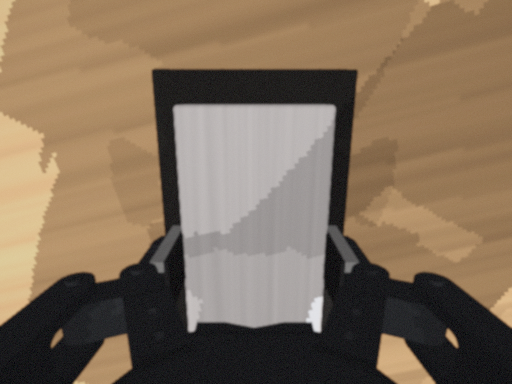

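Gripped at 62.6 mm. I lift.

>>> {"op": "arm_command", "data": {"targets": [[0, 0, -0.003, 0, 0, 0], [0, 0, -0.006, 0, 0, 0], [0, 0, -0.012, 0, 0, 0], [0, 0, -0.02, 0, 0, 0], [0, 0, -0.03, 0, 0, 0], [0, 0, -0.035, 0, 0, 0], [0, 0, -0.035, 0, 0, 0], [0, 0, -0.03, 0, 0, 0], [0, 0, -0.01, 0, 0, 0], [0, 0, 0, 0, 0, 0]]}}

```text
clock: 34.6
eef_pos: [433.8, -361.9, 186.1]
tcp_rot: [3.136, 0.003, 1.324]
contact_force: [0.1, 0.1, -4.0]
opening: 0.73
```

```bash
python3 - <<'E'
from h import *
plan((450,330,185),yaw=1.295)
w=r.grab_frame("wrist"); cv2.imwrite("pics/w26.png",w["image"])
g=r.grab_frame("side"); crop(g,(310,140,430,290),4,"pics/d26.png")
f=r.grab_frame("scene"); crop(f,(360,160,430,250),7*.9,"pics/s26.png")
E
```

```text
t 34.6 tcp [ 433.8 -361.9  186.1] rot [3.136e+00 3.000e-03 1.324e+00] F [ 0.1  0.1 -4. ] open 0.73
 turn [0.0054 0.0025 0.029 ]
 leg [ 0.6701 -0.1728  0.0011] len 0.6921 min rows 17
```

View pics/w26.png

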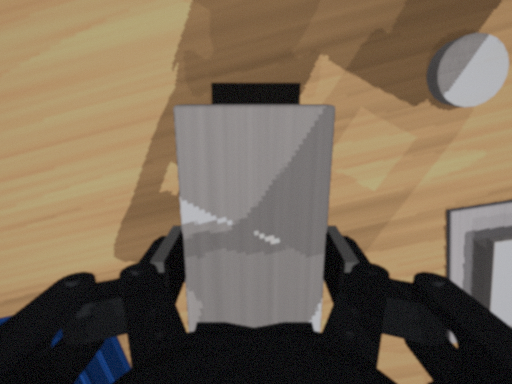

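View pics/d26.png

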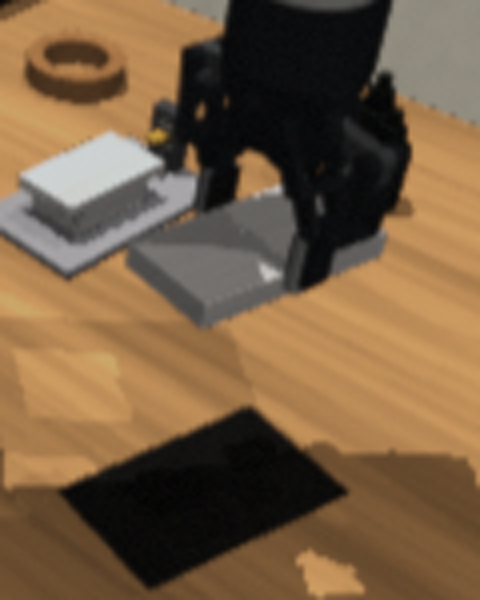

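View pics/s26.png

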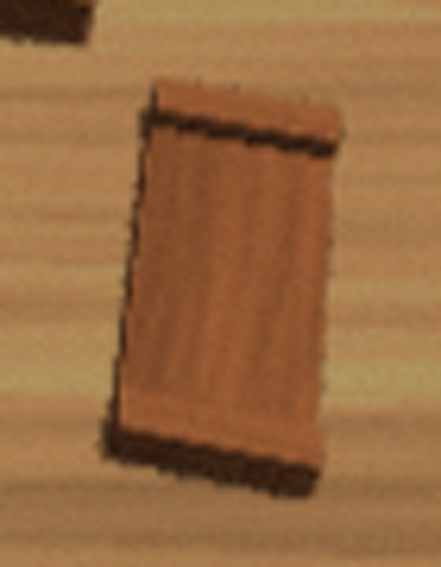

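```bash
python3 - <<'E'
from h import *
f=r.grab_frame("scene")
rect(f,(360,160),6.3,[(322,466),(112,427),(155,80),(343,105)],18,'cradle')
g=r.grab_frame("side"); crop(g,(160,130,250,190),6,"pics/d27.png")
w=r.grab_frame("wrist"); s=r.sense(); y=s["tcp_rot"][2]; ty=np.array([np.sin(y),-np.cos(y)]);tx=np.array([np.cos(y),np.sin(y)])
for u,v in [(175,105),(334,105)]:
    q=ray(w,u,v,s["eef_pos"][2]+18.8)[:2]-s["eef_pos"][:2]; print('long',(q@ty).round(1),(q@tx).round(1))
E
```

```text
cradle [[545.6, 369.5], [527.6, 297.1], [346.3, 346.9], [361.3, 420.6]] mean [445.2 358.5] sides [191.2, 74.7, 188.0, 75.2] ang -0.269
long -64.8 -31.7
long -64.7 30.0
```

View pics/d27.png

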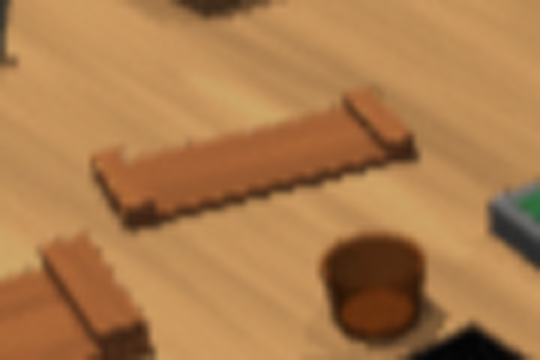

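>>> {"op": "arm_command", "data": {"targets": [[0, 0, 0, 0, 0, 0.024], [0.012, -0.0031, 0, 0, 0, 0], [0.022, -0.0057, 0, 0, 0, 0], [0.032, -0.0083, 0, 0, 0, 0], [0.032, -0.0083, 0, 0, 0, 0], [0.032, -0.0083, 0, 0, 0, 0], [0.032, -0.0083, 0, 0, 0, 0], [0.032, -0.0083, 0, 0, 0, 0], [0.032, -0.0083, 0, 0, 0, 0], [0.032, -0.0083, 0, 0, 0, 0], [0.032, -0.0083, 0, 0, 0, 0], [0.032, -0.0083, 0, 0, 0, 0], [0.032, -0.0083, 0, 0, 0, 0], [0.032, -0.0083, 0, 0, 0, 0], [0.032, -0.0083, 0, 0, 0, 0], [0.032, -0.0083, 0, 0, 0, 0], [0.022, -0.0057, 0, 0, 0, 0], [0.01, -0.0026, 0, 0, 0, 0], [0, 0, 0, 0, 0, 0], [0, 0, 0, 0, 0, 0]]}}

```text
clock: 36.57
eef_pos: [440.4, 137.1, 182.3]
tcp_rot: [-3.141, 0.001, 1.301]
contact_force: [0.3, -0.3, -3.1]
opening: 0.726
```

```bash
python3 - <<'E'
from h import *
plan((446.5,357.8,185),yaw=1.30)
w=r.grab_frame("wrist"); cv2.imwrite("pics/w28.png",cv2.resize(w["image"],None,fx=1.5,fy=1.5,interpolation=cv2.INTER_CUBIC))
E
```

```text
t 36.57 tcp [440.4 137.1 182.3] rot [-3.141e+00  1.000e-03  1.301e+00] F [ 0.3 -0.3 -3.1] open 0.726
 turn [-0.0007  0.0008  0.0014]
 leg [ 0.2143 -0.0531 -0.0027] len 0.2208 min rows 6
```

View pics/w28.png

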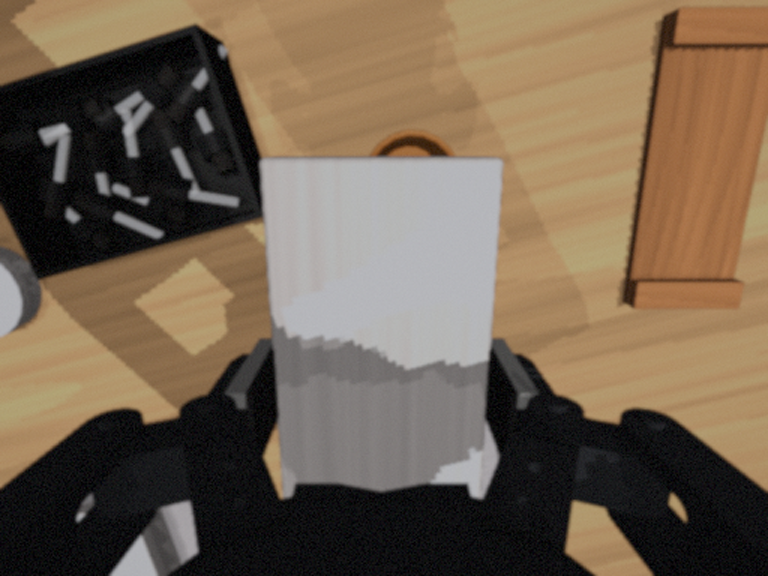

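```bash
python3 - <<'E'
from h import *
w=r.grab_frame("wrist")
R=lambda u,v,z:ray(w,u/1.5-.2,v/1.5-.2,z)[:2]
a,b,c=R(680,9,18),R(634,307,18),R(741,307,18)
print(a,b,c,np.linalg.norm(a-b),np.linalg.norm(b-c),'ang',np.arctan2(*(b-a)[::-1]),np.arctan2(*(c-b)[::-1])-np.pi/2)
print('centre',(a+c)/2)
E
```

```text
[346.48066065 345.06609484] [526.36357736 295.06077088] [546.38817402 367.21766497] 186.70403356441622 74.8839224205771 ang -0.2711421667360769 -0.270702573285736
centre [446.43441733 356.14187991]
```

The wrist and scene views agree on the cradle: centre (446.5,357), -0.271 rad. I go over it.

>>> {"op": "arm_command", "data": {"targets": [[0.01, -0.0025, 0, 0, 0, 0], [0.028, -0.007, 0, 0, 0, 0], [0.028, -0.007, 0, 0, 0, 0], [0.028, -0.007, 0, 0, 0, 0], [0.028, -0.007, 0, 0, 0, 0], [0.028, -0.007, 0, 0, 0, 0], [0.028, -0.007, 0, 0, 0, 0], [0.022, -0.0054, 0, 0, 0, 0], [0.01, -0.0025, 0, 0, 0, 0], [0.0043, -0.0007, 0, 0, 0, 0], [0, 0, 0, 0, 0, 0], [0, 0, 0, 0, 0, 0], [0, 0, 0, 0, 0, 0]]}}

```text
clock: 37.75
eef_pos: [447.1, 356.4, 182.6]
tcp_rot: [-3.141, 0.001, 1.299]
contact_force: [-0.3, 0.1, -3.5]
opening: 0.727
```

```bash
python3 - <<'E'
from h import *
plan((446.7,357.5,60),yaw=1.30)
E
```

```text
t 37.75 tcp [447.1 356.4 182.6] rot [-3.141e+00  1.000e-03  1.299e+00] F [-0.3  0.1 -3.5] open 0.727
 turn [-0.0003  0.0009 -0.0011]
 leg [ 0.0009 -0.0006  0.1226] len 0.1226 min rows 3
```

>>> {"op": "arm_command", "data": {"targets": [[0, 0, 0.01, 0, 0, 0], [0, 0, 0.025, 0, 0, 0], [0, 0, 0.03, 0, 0, 0], [0, 0, 0.03, 0, 0, 0], [0, 0, 0.02, 0, 0, 0], [0, 0, 0.012, 0, 0, 0], [0, 0, 0.008, 0, 0, 0], [0, 0, 0, 0, 0, 0], [0, 0, 0, 0, 0, 0]]}}

```text
clock: 38.5
eef_pos: [447.5, 357.9, 48.1]
tcp_rot: [3.141, -0.0, 1.3]
contact_force: [0.6, 0.5, -3.4]
opening: 0.728
```

```bash
python3 - <<'E'
from h import *
plan((446.7,357.5,8),yaw=1.30)
w=r.grab_frame("wrist"); cv2.imwrite("pics/w29.png",cv2.resize(w["image"],None,fx=1.5,fy=1.5,interpolation=cv2.INTER_CUBIC))
f=r.grab_frame("scene"); crop(f,(350,140,450,260),5,"pics/s29.png")
E
```

```text
t 38.5 tcp [447.5 357.9  48.1] rot [ 3.141 -0.     1.3  ] F [ 0.6  0.5 -3.4] open 0.728
 turn [ 0.0003 -0.0004 -0.0003]
 leg [-0.0006 -0.0007  0.0401] len 0.0401 min rows 1
```

View pics/w29.png

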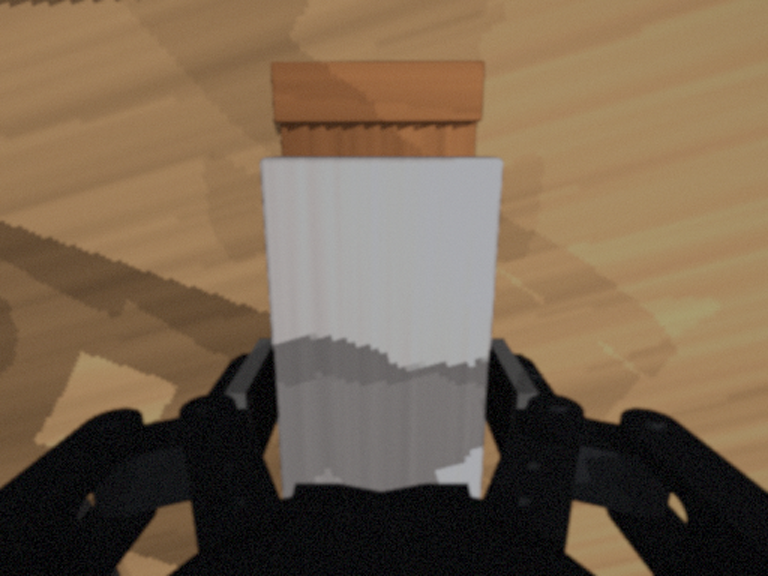

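View pics/s29.png

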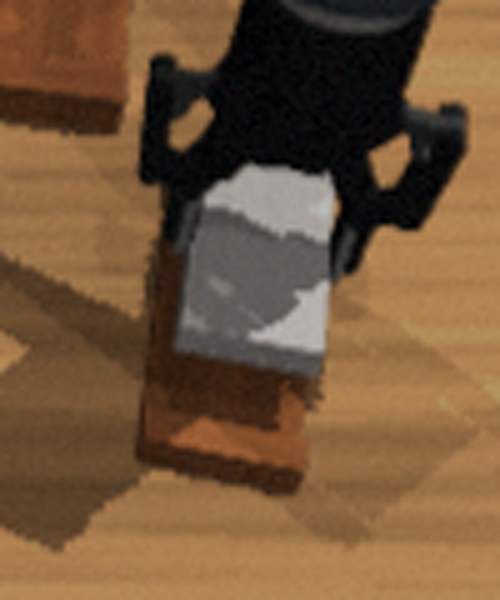

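```bash
python3 - <<'E'
from h import *
w=r.grab_frame("wrist"); s=r.sense(); y=s["tcp_rot"][2]; ty=np.array([np.sin(y),-np.cos(y)]);tx=np.array([np.cos(y),np.sin(y)])
for n,u,v,h in [('lip outer',271,62,18),('lip outer',484,61,18),('lip inner',273,122,18),('lip inner',482,121,18),('long',262,158,s["eef_pos"][2]+18.8),('long',502,158,s["eef_pos"][2]+18.8)]:
    q=ray(w,u/1.5-.2,v/1.5-.2,h)[:2]-s["eef_pos"][:2]; print(n,(q@ty).round(1),(q@tx).round(1))
plan()
E
```

```text
lip outer -95.5 -39.0
lip outer -95.7 34.3
lip inner -75.9 -39.5
lip inner -76.2 34.7
long -64.6 -31.9
long -64.5 30.0
t 38.65 tcp [448.  358.4  49. ] rot [ 3.14e+00 -2.00e-03  1.30e+00] F [-0.3  0.4 -3.9] open 0.732
```

The near lip edges put the cradle's centre at -0.8 along and -2.4 across, and the riser's at +0.4 and -0.9. I correct by that and go down.

>>> {"op": "arm_command", "data": {"targets": [[-0.0015, -0.001, 0.008, 0, 0, 0], [0, 0, 0.012, 0, 0, 0], [0, 0, 0.01, 0, 0, 0], [0, 0, 0.005, 0, 0, 0], [0, 0, 0.003, 0, 0, 0], [0, 0, 0.001, 0, 0, 0], [0, 0, 0, 0, 0, 0], [0, 0, 0, 0, 0, 0]]}}

```text
clock: 39.32
eef_pos: [445.9, 356.8, 8.8]
tcp_rot: [3.141, -0.0, 1.3]
contact_force: [-0.7, -0.0, -3.1]
opening: 0.729
```

>>> {"op": "arm_command", "data": {"targets": [[0, 0, 0.001, 0, 0, 0], [0, 0, 0, 0, 0, 0]]}}

```text
clock: 39.48
eef_pos: [445.9, 356.8, 7.9]
tcp_rot: [3.141, -0.0, 1.3]
contact_force: [-0.3, 0.2, -3.6]
opening: 0.731
```

>>> {"op": "arm_command", "data": {"targets": [[0, 0, 0.001, 0, 0, 0], [0, 0, 0, 0, 0, 0]]}}

```text
clock: 39.65
eef_pos: [446.0, 356.8, 7.2]
tcp_rot: [3.141, -0.0, 1.3]
contact_force: [-1.5, -1.1, 2.2]
opening: 0.731
```

Contact at the expected 7.2 mm. I release and rise.

>>> {"op": "arm_command", "data": {"targets": [[0, 0, 0.0003, 0, 0, 0], [0, 0, 0, 0, 0, 0], [0, 0, 0, 0, 0, 0], [0, 0, 0, 0, 0, 0], [0, 0, 0, 0, 0, 0], [0, 0, 0, 0, 0, 0]], "fingers": 0.0854}}

```text
clock: 40.15
eef_pos: [445.8, 356.6, 6.4]
tcp_rot: [3.142, -0.0, 1.3]
contact_force: [-0.1, -0.5, -0.7]
opening: 1.002
```

>>> {"op": "arm_command", "data": {"targets": [[0, 0, -0.01, 0, 0, 0], [0, 0, -0.02, 0, 0, 0], [0, 0, -0.035, 0, 0, 0], [0, 0, -0.04, 0, 0, 0], [0, 0, -0.04, 0, 0, 0], [0, 0, -0.035, 0, 0, 0], [0, 0, -0.02, 0, 0, 0], [0, 0, 0, 0, 0, 0], [0, 0, 0, 0, 0, 0]]}}

```text
clock: 40.9
eef_pos: [446.3, 357.1, 208.3]
tcp_rot: [3.14, -0.003, 1.3]
contact_force: [0.3, -0.4, -0.0]
opening: 0.997
```

```bash
python3 - <<'E'
from h import *
plan()
w=r.grab_frame("wrist"); cv2.imwrite("pics/w30.png",cv2.resize(w["image"],None,fx=1.5,fy=1.5,interpolation=cv2.INTER_CUBIC))
f=r.grab_frame("scene"); cv2.imwrite("pics/s30.png",cv2.resize(f["image"],None,fx=1.5,fy=1.5,interpolation=cv2.INTER_CUBIC))
E
```

```text
t 40.9 tcp [446.3 357.1 208.3] rot [ 3.14e+00 -3.00e-03  1.30e+00] F [ 0.3 -0.4 -0. ] open 0.997
```

View pics/w30.png

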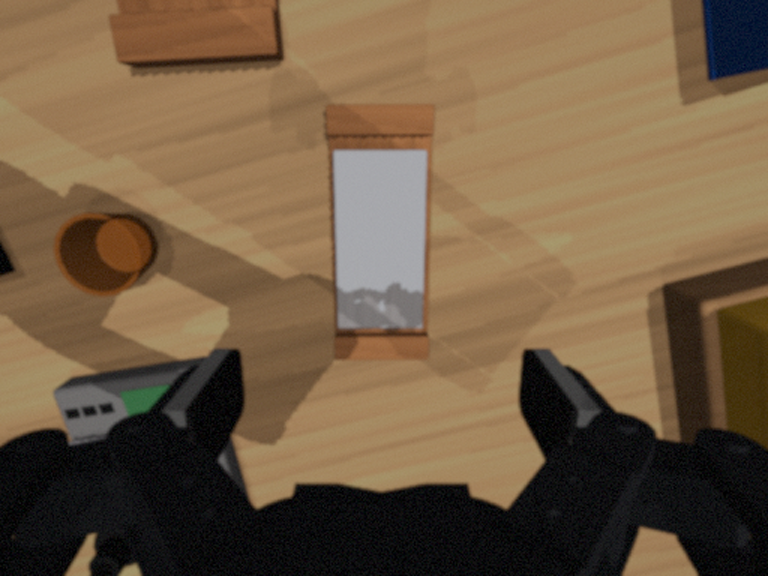

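View pics/s30.png

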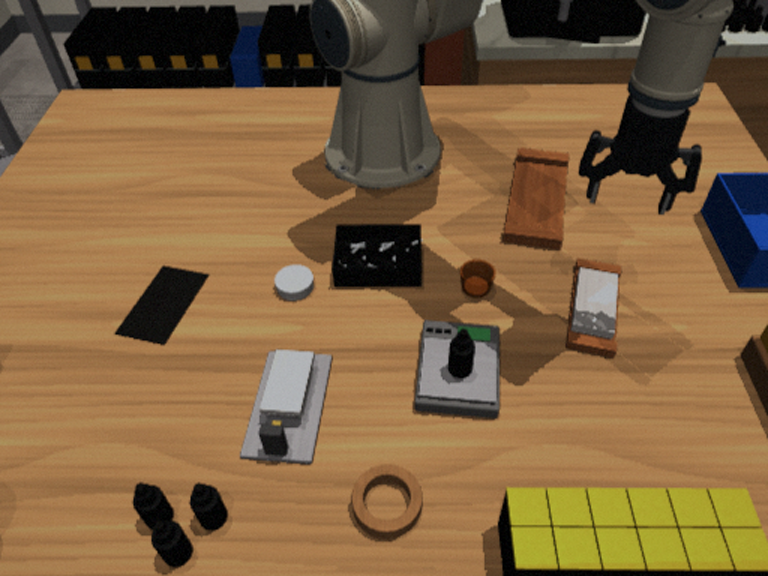

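Everything looks in place: the riser in the cradle at (381,240) in the wrist view, the pile and the bottle upright in the scene view. I run the last numeric checks.

```bash
python3 - <<'E'
from h import *
w=r.grab_frame("wrist")
rect(w,(0,0),1.5,[(334,358),(429,358),(435,104),(327,104)],18,'cradle')
rect(w,(0,0),1.5,[(337,331),(426,331),(428,150),(332,150)],26,'long')
f=r.grab_frame("scene"); g=r.grab_frame("side")
crop(f,(265,200,345,285),6,"pics/s31.png"); crop(g,(235,130,305,195),7,"pics/d31.png"); crop(g,(295,150,375,215),7,"pics/d32.png")
E
```

```text
cradle [[522.2, 295.2], [542.0, 366.4], [362.6, 415.2], [343.2, 345.4]] mean [442.5 355.6] sides [186.0, 73.9, 185.9, 72.5] ang -0.269
long [[498.4, 305.7], [516.1, 369.8], [390.0, 402.8], [372.7, 340.7]] mean [444.3 354.7] sides [130.4, 66.4, 130.4, 64.5] ang -0.263
```

View pics/s31.png

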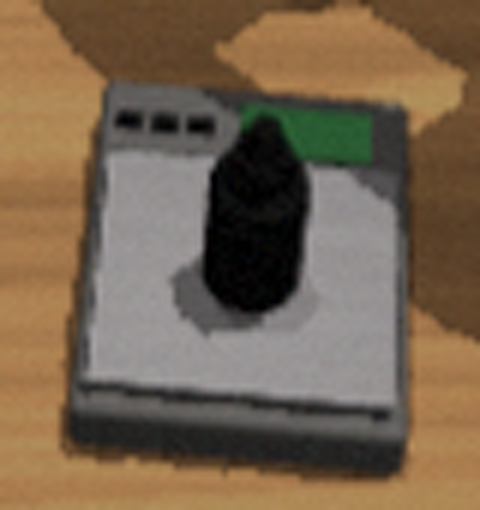

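View pics/d31.png

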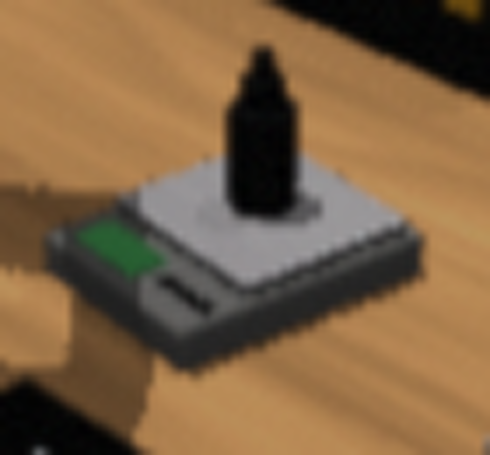

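View pics/d32.png

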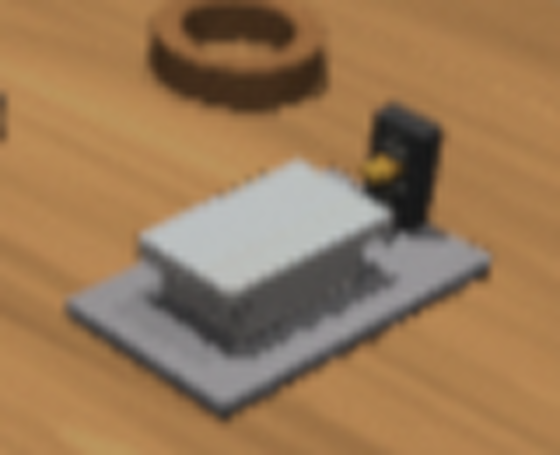

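```bash
python3 - <<'E'
from h import *
f=r.grab_frame("scene"); g=r.grab_frame("side")
S=lambda u,v:(f,265+u/6-.4,200+v/6-.4); D=lambda u,v:(g,235+u/7-.4,130+v/7-.4)
print('bulb top',tri([S(266,120),D(263,50)]),'base',tri([S(252,291),D(262,199)]))
rect(f,(265,200),6,[(395,407),(82,380),(110,148),(405,172)],34,'pan scene')
rect(g,(235,130),7,[(410,225),(285,150),(130,200),(250,285)],34,'pan side')
plan()
E
```

```text
bulb top (array([589.9, 126.7, 121.9]), [1.7, 1.7]) base (array([595.7, 129.1,  33.1]), [1.0, 1.0])
pan scene [[646.4, 175.0], [635.3, 65.6], [530.8, 78.1], [542.6, 189.3]] mean [588.8 127. ] sides [104.8, 110.0, 105.2, 111.8] ang -0.128
pan side [[630.6, 59.9], [639.2, 158.3], [545.3, 175.3], [533.3, 74.1]] mean [587.1 116.9] sides [98.2, 98.8, 95.5, 102.0] ang -0.162
t 41.25 tcp [445.3 356.3 205.3] rot [-3.14e+00  2.00e-03  1.30e+00] F [-0.1 -0.1  0.3] open 0.999
```

The bottle, at about (591,127), stands 2-3 mm from the pan's middle at (589,126). Nothing touches the gripper. I hand in.

```bash
python3 -c "
from rig import r
print(r.sign_off())"
```

```text
the job is handed in; nothing more can be done
None
```

The job is done and was handed in at about 41 s of the 120 s allowed; the hand-in reports no verdict.

- **Bottle:** it stands upright on the scale's pan. Its bulb top and the release point put it about 2–3 mm from the pan's middle. A rougher triangulation of its base put it about 7 mm off. The limit is 15 mm.
- **Pile:** the short riser with the mid riser on top lies on the pad, each measured within about 1–2 mm of the pad's origin and within 0.01 rad of square. By its given size and contact at the expected height, its top should be level with the pointer. I did not measure the top's height separately.
- **Long riser:** it lies flat in the smaller cradle, about 2 mm off centre and 0.01 rad off square.

**Checks that disagreed:** the side view put the pan's centre about 10 mm off in y and its sides 6–12 mm short. I put this down to its hidden far corner and did not use it. The pad origin differed by 2–3 mm between views. The arm was clear of everything at the end, and no contact force I read passed 17 N.

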